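# Change over a clamping jig and tighten its ratchet bolt

## Robot

A 7-joint arm with a two-finger parallel gripper is mounted at the origin on the work surface. World frame = base frame: x ahead of the robot, y to its left, z up, the work surface at z = 0. Lengths are in mm, angles in rad, forces in N, time in s.
With the tool pointing down it reaches from about 425 to 925 mm from the base axis. Payload 6.8 kg.
Tool frame: the origin (TCP) lies at the very end of the fingers, on their centre line; the grasp point (between the pads) lies 19 mm behind it; z points along the fingers, x is the direction in which the jaws open and shut, and the axes are right-handed (so a half turn about z gives the same grasp; the last joint's range is limited). The gripper opens to 85 mm and grips with 20 to 120 N. Pads are 22 mm wide; open, the fingers measure 114 mm over their backs; the gripper's body (76 mm by 85 mm) begins 54 mm behind the grasp point. The pads swing forward as they close: fully open they stand 13 mm farther back than shut.
Start: joints at [-1.445, 0.477, 0.022, 1.555, -0.011, 1.109, -0.083], TCP at [156.376, 656.653, 231.308] pointing down, gripper open.
Joint ranges: [-2.96, 2.96], [-0.34, 2.1], [-1.41, 1.46], [0.24, 2.44], [-1.37, 4.51], [0.17, 1.92], [-2.96, 2.96]. Speed limits (rad/s): [2.39, 2.39, 3.14, 3.14, 3.14, 3.14, 3.14].

## Interface

Orientations are given as a unit quaternion [x, y, z, w].
In Python, from workcell import monitor, cams, job_done gives the robot as it stands. The module is installed in compiled form; this text tells all that it offers.
- The arm moves only by the shell command python3 -m crank 'ROWS'. ROWS is JSON, a list of rows, each an object of numbers: "fingers": the finger opening in mm, from 0 to 85.4; "tx", "ty", "tz": the shift along the tool's x, y, z in mm; "yaw": the turn about the tool's z in rad. In form: [{"fingers": .., "tx": .., "ty": .., "tz": .., "yaw": ..}, ...]. A call has 1 to 10 rows; each row is the pose to reach, as a shift and turn from the pose measured when the call began, along the tool's axes at that moment; what a row does not reach only later rows make up. A row lasts 1/12 s, in which the tool goes at most 41.7 mm and 7.16 degrees, less where a joint would pass 70% of its speed; a pose out of reach is approached as far as the arm can. A call with a gripper value outside its range is refused whole. The fingers move at their own pace and stop on an object; the grip force is fixed at half the most. Time passes only in rows, so rows that repeat a pose let the fingers close. It gives the time, the measured TCP pose, the force and the opening at its end, in the units of the state.
- monitor.state(): the state, without advancing time (a new reading comes with each control period).
- cams.camera(name): name is "scene" or "top"; returns (picture, depth): 384x512x3 uint8, blue, green, red; 384x512 float32, mm along the optical axis (not along the pixel's ray), 0 where there is no reading.
- cams.camera_info(name): a dict with "fx", "fy", "cx", "cy" (pixels), "dist" ([k1, k2, p1, p2, k3] as OpenCV has them; the pictures are not rectified), "R" (3x3) and "t" (3): a world point X has camera coordinates R X + t. Camera axes: x right, y down, z forward; pixel columns grow to the right and rows downward; lengths in mm; the calibration is good to about 2 mm. A picture is of the moment at which its call begins. camera_info takes no time and is no camera call.
- job_done(): hands the job in, once; it reports no verdict.
The state is a dict: "time": time; "joints": joint angles; "dq": joint speeds; "effort": joint torques, N m; "tool_pos": TCP position; "orientation": TCP orientation; "ft_force": force on the tool from outside, world axes, zero at the start; "ft_torque": the same for the moment, N m; "gripper_width": finger opening in mm.
Only numpy, scipy, OpenCV 4.12 (cv2) and the standard library are available. Lean on these libraries where they do the work, as an engineer would, in place of code of your own. Each camera call takes 0.05 s, during which the arm holds its last target.

## Task

Change over the clamping jig on the storeroom bench: put every finished, blue-capped block that is still in the jig into the blue bin, and seat every plain aluminium block flat and square in a pocket of the jig. Only then tighten the clamp bolt by swinging its ratchet handle back and forth between its stops, until the front edge of the yellow keeper bar has reached or passed the red line, and leave the handle swung fully back to the end where its working stroke begins. Leave the other things on the bench where they are.

Things in the scene. Friction and masses are not known exactly. Their poses are not given: they have to be found in the camera images.
- jig: the fixed clamping jig: a grey plate 100 (x) x 200 (y) x 22 mm high with three pockets side by side along y; a green gearbox 104 x 104 x 42 mm high beyond the plate's +y end, which carries the ratchet; a 12 mm wide white scale strip 49 mm high beyond its -y end, with a red line across it; behind the plate (+x) the slide bed of the yellow keeper bar. Origin: underside of the plate, at its middle, on the table; z up. Its position and yaw differ from start to start.
- keeper (a joint): travel of the yellow keeper bar (m) towards the jig's -x: it slides horizontally, 2.5 mm above the tops of seated blocks, over their far ends and so traps them. 0 = fully open (its front edge stands 14 mm behind the far ends of seated blocks); 0.030 = its front edge is at the red line; 0.0357 = end of travel. It moves 3.4 mm for each radian of the bolt, only by way of the bolt, and cannot be moved back: nothing opens it again.
- keeper_edge (a point): middle of the upper front edge of the yellow keeper bar (60 x 236 x 10 mm, its top 60.5 mm over the table); axes as the jig's. In the jig's frame its x is 44 mm when open and falls as the bar closes; the red line is at x = 14 mm, y = -112 mm, z = 49 mm.
- handle (a joint): angle of the ratchet handle (rad), 0 to 1.25, both ends being stops (small steel pins). It grows in the working stroke, which is clockwise seen from above, away from the plate: the bolt turns with it after up to 0.33 rad of take-up to the next ratchet tooth (teeth 0.314 rad apart). Going back towards 0 it clicks over freely and the bolt stays. 0 is the rest end. At the knob it takes about 3 to 4 N to work, under 1 N to go back; it stays where it is left.
- bolt (a joint): turn of the clamp bolt (rad), clockwise from above, 0 to 10.5; only the ratchet turns it. Steel hexagon in the middle of the ratchet head. It starts between 0 and about 1.8.
- knob (a point): centre of the orange handle knob, an upright round grip 16 mm in diameter and 44 mm high (22 mm above and below this point; 82 mm over the table) at the end of the steel handle arm (16 mm wide, its top 59 mm over the table), 120 mm from the ratchet's vertical axis; it moves round that axis with the handle. Its x axis points from the pivot outwards.
- pivot (a point): point on the vertical axis of ratchet and bolt, at the height of the knob's centre (the ratchet head, 68 mm in diameter, lies below it, its bolt head 70 mm over the table). In the jig's frame it is at (0, 155, 82) mm; the handle arm points from it at 190 degrees from the jig's +x (counter-clockwise from above) when the handle is at 0, and at 118 degrees when at 1.25.
- bin: blue open bin for finished blocks, 170 (x) x 200 (y) x 50 mm high, walls and floor 4 mm; fixed to the table; origin at the centre of its underside. Its position and yaw differ from start to start.
- pocket1 (a point): centre of the floor of pocket 1 of the jig, a rectangular pocket 64 (x) x 34 (y) mm, 10 mm deep, with a 2 mm bevel at the mouth; floor 12 mm and rim 22 mm over the table; x, y axes as the jig's. Pockets lie 62 mm apart along y. A seated block stands 26 mm out of it, its centre 18 mm above this point.
- pocket2 (a point): centre of the floor of pocket 2 of the jig, a rectangular pocket 64 (x) x 34 (y) mm, 10 mm deep, with a 2 mm bevel at the mouth; floor 12 mm and rim 22 mm over the table; x, y axes as the jig's. Pockets lie 62 mm apart along y. A seated block stands 26 mm out of it, its centre 18 mm above this point.
- pocket3 (a point): centre of the floor of pocket 3 of the jig, a rectangular pocket 64 (x) x 34 (y) mm, 10 mm deep, with a 2 mm bevel at the mouth; floor 12 mm and rim 22 mm over the table; x, y axes as the jig's. Pockets lie 62 mm apart along y. A seated block stands 26 mm out of it, its centre 18 mm above this point.
- blank1_c (a point): plain bare aluminium block, lying on the table at the start, 60 x 30 x 36 mm high, 0.17 kg; the point is its centre, its x axis runs along the 60 mm length, z up. Two or three of the three are present; it may go into any pocket, either way round.
- blank2_c (a point): plain bare aluminium block, lying on the table at the start, 60 x 30 x 36 mm high, 0.17 kg; the point is its centre, its x axis runs along the 60 mm length, z up. Two or three of the three are present; it may go into any pocket, either way round.
- blank3_c (a point): plain bare aluminium block, lying on the table at the start, 60 x 30 x 36 mm high, 0.17 kg; the point is its centre, its x axis runs along the 60 mm length, z up. Two or three of the three are present; it may go into any pocket, either way round.
- done1_c (a point): finished block, aluminium with a blue cap and two dark screw heads, seated in pocket 1 at the start, 60 x 30 x 36 mm high, 0.17 kg; the point is its centre, its x axis runs along the 60 mm length, z up. One or two of the three are present.
- done2_c (a point): finished block, aluminium with a blue cap and two dark screw heads, seated in pocket 2 at the start, 60 x 30 x 36 mm high, 0.17 kg; the point is its centre, its x axis runs along the 60 mm length, z up. One or two of the three are present.
- done3_c (a point): finished block, aluminium with a blue cap and two dark screw heads, seated in pocket 3 at the start, 60 x 30 x 36 mm high, 0.17 kg; the point is its centre, its x axis runs along the 60 mm length, z up. One or two of the three are present.
- tin: red tin can, 48 mm across, 60 mm high; loose, not part of the job: leave it where it stands. Origin at the centre of its underside.
- spray: green spray can, 60 mm across, 170 mm high; loose, not part of the job: leave it where it stands. Origin at the centre of its underside.
- tape: roll of black tape lying flat, 90 mm across, 25 mm high; loose, not part of the job: leave it where it stands. Origin at the centre of its underside.
- carton: small cardboard carton 90 x 70 x 50 mm; loose, not part of the job: leave it where it stands. Origin at the centre of its underside.
- wrench: steel wrench 140 mm long, lying flat; loose, not part of the job: leave it where it stands. Origin at the centre of its underside.
- driver: screwdriver with a black handle, lying; loose, not part of the job: leave it where it stands. Origin at the centre of its underside.
- jar: clear jar with a steel lid, 64 mm across, 85 mm high; loose, not part of the job: leave it where it stands. Origin at the centre of its underside.
Not all that is in view belongs to the job. Leave any green look-alike of the part that bears blank3_c alone.

How it is judged (in metres and radians):
On the way, in this order (a step that is already met when the one before it is completed fails the run):
1. every finished block is in the bin and every plain block is seated in a pocket, the keeper bar still open (((horizontal distance between blank1_c and pocket1 below 0.006 m and z of blank1_c in the frame of pocket1 below 0.021 m and angle between blank1_c's own z axis and vertical below 0.08 rad and angle between the x axis of blank1_c and the x axis of pocket1, either way round below 0.12 rad) or (horizontal distance between blank1_c and pocket2 below 0.006 m and z of blank1_c in the frame of pocket2 below 0.021 m and angle between blank1_c's own z axis and vertical below 0.08 rad and angle between the x axis of blank1_c and the x axis of pocket2, either way round below 0.12 rad) or (horizontal distance between blank1_c and pocket3 below 0.006 m and z of blank1_c in the frame of pocket3 below 0.021 m and angle between blank1_c's own z axis and vertical below 0.08 rad and angle between the x axis of blank1_c and the x axis of pocket3, either way round below 0.12 rad)) and ((horizontal distance between blank2_c and pocket1 below 0.006 m and z of blank2_c in the frame of pocket1 below 0.021 m and angle between blank2_c's own z axis and vertical below 0.08 rad and angle between the x axis of blank2_c and the x axis of pocket1, either way round below 0.12 rad) or (horizontal distance between blank2_c and pocket2 below 0.006 m and z of blank2_c in the frame of pocket2 below 0.021 m and angle between blank2_c's own z axis and vertical below 0.08 rad and angle between the x axis of blank2_c and the x axis of pocket2, either way round below 0.12 rad) or (horizontal distance between blank2_c and pocket3 below 0.006 m and z of blank2_c in the frame of pocket3 below 0.021 m and angle between blank2_c's own z axis and vertical below 0.08 rad and angle between the x axis of blank2_c and the x axis of pocket3, either way round below 0.12 rad)) and ((horizontal distance between blank3_c and pocket1 below 0.006 m and z of blank3_c in the frame of pocket1 below 0.021 m and angle between blank3_c's own z axis and vertical below 0.08 rad and angle between the x axis of blank3_c and the x axis of pocket1, either way round below 0.12 rad) or (horizontal distance between blank3_c and pocket2 below 0.006 m and z of blank3_c in the frame of pocket2 below 0.021 m and angle between blank3_c's own z axis and vertical below 0.08 rad and angle between the x axis of blank3_c and the x axis of pocket2, either way round below 0.12 rad) or (horizontal distance between blank3_c and pocket3 below 0.006 m and z of blank3_c in the frame of pocket3 below 0.021 m and angle between blank3_c's own z axis and vertical below 0.08 rad and angle between the x axis of blank3_c and the x axis of pocket3, either way round below 0.12 rad)) and x of done1_c in the frame of bin between -0.085 and 0.085 m and y of done1_c in the frame of bin between -0.1 and 0.1 m and z of each of done1_c, done2_c, done3_c in the frame of bin below 0.05 m and x of done2_c in the frame of bin between -0.085 and 0.085 m and y of done2_c in the frame of bin between -0.1 and 0.1 m and x of done3_c in the frame of bin between -0.085 and 0.085 m and y of done3_c in the frame of bin between -0.1 and 0.1 m and value of joint keeper below 0.01 m), for 0.2 s.
2. the keeper bar has reached the red line (value of joint keeper above 0.0285 m), for 0.2 s.
At the end, for the whole second after the job is handed in: plain blocks flat and square in pockets (6 mm, 0.12 rad, at most 3 mm high, tilt under 0.08 rad), finished blocks in the blue bin, keeper bar edge at or past the red line (at most 1.5 mm short), handle within 0.15 rad of its rest end (((horizontal distance between blank1_c and pocket1 below 0.006 m and z of blank1_c in the frame of pocket1 below 0.021 m and angle between blank1_c's own z axis and vertical below 0.08 rad and angle between the x axis of blank1_c and the x axis of pocket1, either way round below 0.12 rad) or (horizontal distance between blank1_c and pocket2 below 0.006 m and z of blank1_c in the frame of pocket2 below 0.021 m and angle between blank1_c's own z axis and vertical below 0.08 rad and angle between the x axis of blank1_c and the x axis of pocket2, either way round below 0.12 rad) or (horizontal distance between blank1_c and pocket3 below 0.006 m and z of blank1_c in the frame of pocket3 below 0.021 m and angle between blank1_c's own z axis and vertical below 0.08 rad and angle between the x axis of blank1_c and the x axis of pocket3, either way round below 0.12 rad)) and ((horizontal distance between blank2_c and pocket1 below 0.006 m and z of blank2_c in the frame of pocket1 below 0.021 m and angle between blank2_c's own z axis and vertical below 0.08 rad and angle between the x axis of blank2_c and the x axis of pocket1, either way round below 0.12 rad) or (horizontal distance between blank2_c and pocket2 below 0.006 m and z of blank2_c in the frame of pocket2 below 0.021 m and angle between blank2_c's own z axis and vertical below 0.08 rad and angle between the x axis of blank2_c and the x axis of pocket2, either way round below 0.12 rad) or (horizontal distance between blank2_c and pocket3 below 0.006 m and z of blank2_c in the frame of pocket3 below 0.021 m and angle between blank2_c's own z axis and vertical below 0.08 rad and angle between the x axis of blank2_c and the x axis of pocket3, either way round below 0.12 rad)) and ((horizontal distance between blank3_c and pocket1 below 0.006 m and z of blank3_c in the frame of pocket1 below 0.021 m and angle between blank3_c's own z axis and vertical below 0.08 rad and angle between the x axis of blank3_c and the x axis of pocket1, either way round below 0.12 rad) or (horizontal distance between blank3_c and pocket2 below 0.006 m and z of blank3_c in the frame of pocket2 below 0.021 m and angle between blank3_c's own z axis and vertical below 0.08 rad and angle between the x axis of blank3_c and the x axis of pocket2, either way round below 0.12 rad) or (horizontal distance between blank3_c and pocket3 below 0.006 m and z of blank3_c in the frame of pocket3 below 0.021 m and angle between blank3_c's own z axis and vertical below 0.08 rad and angle between the x axis of blank3_c and the x axis of pocket3, either way round below 0.12 rad)) and x of done1_c in the frame of bin between -0.085 and 0.085 m and y of done1_c in the frame of bin between -0.1 and 0.1 m and z of each of done1_c, done2_c, done3_c in the frame of bin below 0.05 m and x of done2_c in the frame of bin between -0.085 and 0.085 m and y of done2_c in the frame of bin between -0.1 and 0.1 m and x of done3_c in the frame of bin between -0.085 and 0.085 m and y of done3_c in the frame of bin between -0.1 and 0.1 m and value of joint keeper above 0.0285 m and value of joint handle below 0.15 rad); the robot touches nothing.
It fails at once if another thing on the bench is shifted by more than 4 cm (distance of any of tin, spray, tape, carton, wrench, driver, jar from where it was at the start of the episode above 0.04 m).
Of blank1, blank2, blank3 only 2 to 3 are there at a start; the rules pass over those that are not, and their reading is None.
Of done1, done2, done3 only 1 to 2 are there at a start; the rules pass over those that are not, and their reading is None.
At some moment in a run one of blank1, blank2, blank3 may be knocked a few centimetres aside while the robot is not near it.
Once in a run the grip may slacken for a moment while it holds something.
It also fails if it takes over 210 s, if anything falls off the work surface, if the arm or the gripper's body presses on something with over 40 N, if the wrist force passes 120 N, or if a joint passes its speed limit or range.

## Working session

There is one attempt and no reset: what is moved stays moved. The work goes in short steps, Python scripts to look and compute and a shell command to move; the robot and the scene stay as the last step left them, time stands still between calls to the robot, and variables do not carry over. Pictures are saved under pics/ and viewed, and the job is handed in when it is done.

```bash
mkdir -p pics; ls
python3 - <<'E'
from workcell import monitor, cams
import cv2,json
print(monitor.state())
for n in("scene","top"):
    p,d=cams.camera(n); cv2.imwrite(f"pics/{n}0.png",p); print(n,cams.camera_info(n))
E
```

```text
pics
{'time': 0.0, 'joints': array([-1.44507714,  0.47777753,  0.0223238 ,  1.55643849, -0.01149461,
        1.10932614, -0.08308519]), 'dq': array([ 0.00051076,  0.00037265, -0.00023236, -0.00109904,  0.00115428,
        0.0003091 , -0.00058747]), 'effort': array([ 8.26536348e-05, -5.96450329e+01,  1.60799358e+00, -2.81199592e+01,
        1.24835011e-02,  9.56367032e-03,  4.13978611e-06]), 'tool_pos': array([156.26263203, 656.05334949, 230.34603029]), 'orientation': array([ 7.84742563e-01,  6.19821168e-01, -6.71831333e-04,  6.14941570e-04]), 'ft_force': array([-1.07500963,  0.11213805, -0.24772278]), 'ft_torque': array([-0.01471659, -0.012774  , -0.01215774]), 'gripper_width': 85.44635177345187}
scene {'fx': 428.01448899354233, 'fy': 428.01448899354233, 'cx': 255.22632387936176, 'cy': 189.64134910425656, 'dist': array([-0.05405304,  0.        ,  0.        ,  0.        ,  0.        ]), 'R': array([[ 0.65660048,  0.75423444,  0.00249406],
       [ 0.60660577, -0.52611113, -0.59601722],
       [-0.44822456,  0.3928581 , -0.80296778]]), 't': array([-417.92685665, -250.6888255 , 1395.77269921])}
top {'fx': 351.8911906356513, 'fy': 351.8911906356513, 'cx': 257.710112980984, 'cy': 192.88444807050183, 'dist': array([-0.00941463,  0.        ,  0.        ,  0.        ,  0.        ]), 'R': array([[-0.02891991, -0.99953102, -0.01006918],
       [-0.98732187,  0.03013661, -0.15584385],
       [ 0.15607421,  0.00543453, -0.98773038]]), 't': array([  91.07129866,  546.58525562, 1092.30637576])}
```

View pics/top0.png

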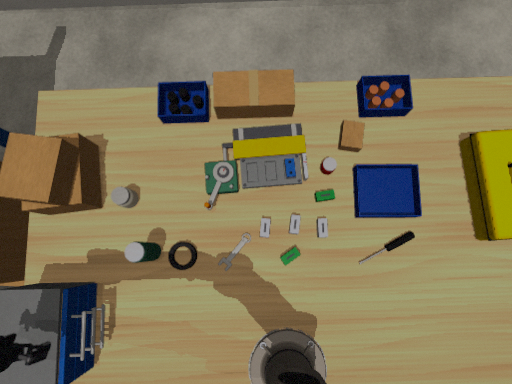

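View pics/scene0.png

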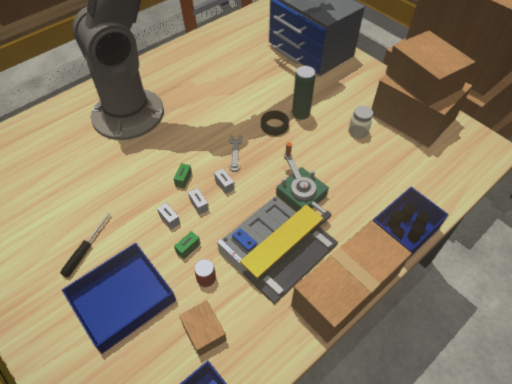

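The top view shows three pale blanks at (265,228), (295,224) and (322,227). The green look-alikes are at (325,195) and (290,256). One blue-capped block is in the jig at (291,168), and the bin is at (387,191). Next I'll take a close crop and measure.

```bash
cat > h.py <<'E'
import numpy as np, cv2
from workcell import monitor, cams
def grab(n):
    p,d=cams.camera(n); return p,d,cams.camera_info(n)
def K(i): return np.array([[i['fx'],0,i['cx']],[0,i['fy'],i['cy']],[0,0,1.]])
def cloud(d,i):
    h,w=d.shape; u,v=np.meshgrid(np.arange(w),np.arange(h))
    n=cv2.undistortPoints(np.stack([u,v],-1).reshape(-1,1,2).astype(np.float64),K(i),np.array(i['dist'])).reshape(h,w,2)
    P=np.dstack([n[...,0]*d,n[...,1]*d,d]).astype(float)
    W=(P-np.array(i['t']))@np.array(i['R']); W[d<=0]=np.nan
    return W
def ray_at_z(uv,z,i):
    n=cv2.undistortPoints(np.array(uv,float).reshape(-1,1,2),K(i),np.array(i['dist'])).reshape(-1,2)
    R=np.array(i['R']);D=np.c_[n,np.ones(len(n))]@R; C=-R.T@np.array(i['t'])
    return C+D*((z-C[2])/D[:,2])[:,None]
def ortho(p,W,x0,x1,y0,y1,z,i,s=2.0):
    # rectified view at height z: rows = -x, cols = -y ; s px/mm
    xs=np.arange(x1,x0,-1/s); ys=np.arange(y1,y0,-1/s)
    X,Y=np.meshgrid(xs,ys,indexing='ij')
    pts=np.stack([X,Y,np.full_like(X,z)],-1).reshape(-1,3)
    R=np.array(i['R']); rv,_=cv2.Rodrigues(R)
    q,_=cv2.projectPoints(pts,rv,np.array(i['t']),K(i),np.array(i['dist']))
    q=q.reshape(*X.shape,2).astype(np.float32)
    return cv2.remap(p,q[...,0],q[...,1],cv2.INTER_CUBIC)
def proj(pts,i):
    rv,_=cv2.Rodrigues(np.array(i['R'])); return cv2.projectPoints(np.array(pts,float).reshape(-1,1,3),rv,np.array(i['t']),K(i),np.array(i['dist']))[0].reshape(-1,2)
E
python3 - <<'E'
from h import *
p,d,i=grab("top"); W=cloud(d,i)
np.savez('top0.npz',p=p,d=d)
cv2.imwrite('pics/c1.png',cv2.resize(p[110:280,190:430],None,fx=3.3,fy=3.3,interpolation=cv2.INTER_CUBIC))
for n,(u,v) in dict(bl=(265,228),bl2=(295,224),bl3=(322,227),g=(325,195),done=(291,168),plate=(305,170),bin=(387,191),yel=(270,147),table=(340,300),knob=(208,204),gear=(208,170),head=(223,172)).items():
    print(n,np.round(W[v,u],1))
p2,d2,i2=grab("scene"); W2=cloud(d2,i2); np.savez('scene0.npz',p=p2,d=d2)
for n,(u,v) in dict(a=(168,212),b=(198,198),c=(224,179),table=(300,20+210),knob=(289,148),done=(243,237)).items(): print(n,np.round(W2[v,u],1))
cv2.imwrite('pics/c2.png',cv2.resize(p2[130:350,50:350],None,fx=2.6,fy=2.6,interpolation=cv2.INTER_CUBIC))
E
```

```text
bl [435.8  54.8  37.4]
bl2 [445.8 -41.6  35.1]
bl3 [ 433.7 -127.6   34.1]
g [ 537.3 -143.8   31.1]
done [627.2 -35.8  46.3]
plate [618.3 -80.5  50. ]
bin [ 548.5 -356.2    4. ]
yel [696.8  30.4  56.8]
table [ 201.3 -178.    -1.2]
knob [510.2 227.  101.6]
gear [631.2 235.9  36.4]
head [616.2 183.5  66.6]
a [ 433.  -127.5   33.8]
b [451.  -42.1  38. ]
c [445.6  51.2  37.2]
table [709.8  83.5  59.9]
knob [514.7 229.3  93.6]
done [628.8 -33.6  52.4]
```

View pics/c1.png

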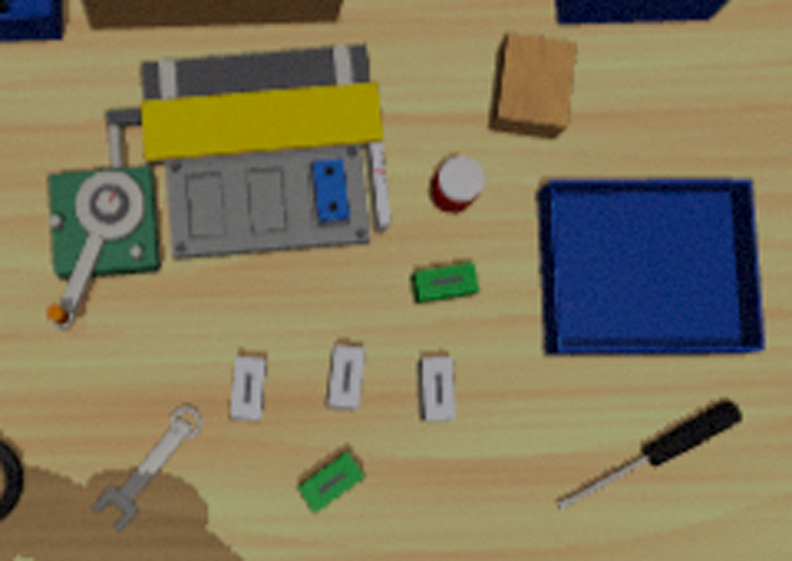

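View pics/c2.png

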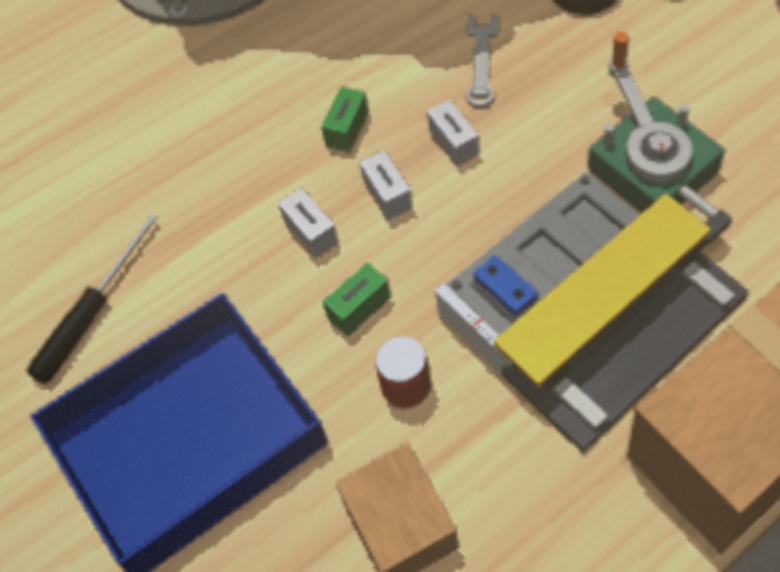

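```bash
cat > seg.py <<'E'
from h import *
def rect(mask,x1,y1,s,minA=300):
    out=[]
    cs,_=cv2.findContours(mask.astype(np.uint8),cv2.RETR_EXTERNAL,cv2.CHAIN_APPROX_NONE)
    for c in cs:
        if cv2.contourArea(c)<minA*s*s: continue
        m=cv2.moments(c); r=cv2.minAreaRect(c)
        cx,cy=m['m10']/m['m00'],m['m01']/m['m00']
        b=cv2.boxPoints(r); e=[b[1]-b[0],b[2]-b[1]]; l=[np.linalg.norm(q) for q in e]; k=int(l[1]>l[0])
        v=e[k]; ang=np.arctan2(-v[0],-v[1])  # world dx=-row, dy=-col
        ang=(ang+np.pi/2)%np.pi-np.pi/2
        out.append((round(x1-cy/s,1),round(y1-cx/s,1),round(ang,3),round(max(l)/s,1),round(min(l)/s,1)))
    return out
def segs(n,p,i,z,box,fn,s=3.0,minA=300):
    x0,x1,y0,y1=box
    o=ortho(p,None,x0,x1,y0,y1,z,i,s); hsv=cv2.cvtColor(o,cv2.COLOR_BGR2HSV)
    m=fn(hsv.astype(int)); m=cv2.morphologyEx(m.astype(np.uint8),cv2.MORPH_CLOSE,np.ones((9,9),np.uint8))
    return rect(m,x1,y1,s,minA)
blue=lambda h:(abs(h[...,0]-110)<15)&(h[...,1]>140)&(h[...,2]>90)
white=lambda h:(h[...,1]<45)&(h[...,2]>140)
yellow=lambda h:(abs(h[...,0]-27)<6)&(h[...,1]>180)&(h[...,2]>100)
green=lambda h:(abs(h[...,0]-70)<25)&(h[...,1]>60)&(h[...,2]>40)
red=lambda h:((h[...,0]<8)|(h[...,0]>172))&(h[...,1]>110)&(h[...,2]>90)
orange=lambda h:(abs(h[...,0]-12)<8)&(h[...,1]>150)&(h[...,2]>120)
E
cat > m.py <<'E'
from seg import *
for n in ("top","scene"):
    p,d,i=grab(n)
    print(n)
    print(' blanks',segs(n,p,i,36,(380,500,-200,120),white))
    print(' done',segs(n,p,i,48,(580,680,-120,120),blue))
    print(' yellow',segs(n,p,i,60.5,(600,760,-150,220),yellow))
    print(' green gear',segs(n,p,i,42,(520,700,100,290),green,minA=100))
    print(' red',segs(n,p,i,49,(580,680,-130,-30),red,minA=3))
    print(' knob',segs(n,p,i,104,(460,640,130,300),orange,minA=20))
    print(' bin',segs(n,p,i,4,(400,650,-480,-240),blue))
E
python3 m.py
python3 - <<'E'
from seg import *
p,d,i=grab("top")
a=ortho(p,None,540,740,-120,120,22,i,3.2); cv2.imwrite('pics/o1.png',a)
p,d,i=grab("scene")
a=ortho(p,None,540,740,-120,120,22,i,3.2); cv2.imwrite('pics/o2.png',a)
E
```

```text
top
 blanks [(432.6, -129.4, np.float32(-0.007), np.float32(62.0), np.float32(29.6)), (438.8, 56.0, np.float32(-0.11), np.float32(61.4), np.float32(30.9)), (446.9, -41.2, np.float32(-0.167), np.float32(60.7), np.float32(29.8))]
 done [(629.8, -31.9, np.float32(0.076), np.float32(60.7), np.float32(30.6))]
 yellow [(698.3, 34.5, np.float32(-1.516), np.float32(236.1), np.float32(61.6))]
 green gear [(608.8, 229.3, np.float32(0.029), np.float32(106.7), np.float32(52.9)), (590.1, 163.1, np.float32(0.031), np.float32(108.0), np.float32(66.0))]
 red []
 knob [(509.2, 232.4, np.float32(1.107), np.float32(14.8), np.float32(14.3))]
 bin [(549.9, -349.3, np.float32(1.543), np.float32(206.1), np.float32(166.1)), (637.8, -373.3, np.float32(1.499), np.float32(204.9), np.float32(10.8))]
scene
 blanks [(423.1, 105.8, np.float32(-0.925), np.float32(45.9), np.float32(28.6)), (432.1, -129.4, np.float32(0.0), np.float32(61.3), np.float32(31.7)), (438.2, 55.3, np.float32(-0.108), np.float32(60.7), np.float32(31.4)), (446.3, -40.9, np.float32(-0.158), np.float32(61.7), np.float32(31.5))]
 done [(631.8, -33.2, np.float32(0.062), np.float32(56.3), np.float32(26.8))]
 yellow []
 green gear [(576.7, 232.1, np.float32(0.045), np.float32(40.2), np.float32(22.1)), (618.8, 183.2, np.float32(-1.515), np.float32(103.2), np.float32(101.9))]
 red []
 knob [(509.8, 231.0, np.float32(-0.896), np.float32(15.2), np.float32(12.5))]
 bin [(543.4, -348.0, np.float32(1.545), np.float32(195.2), np.float32(171.9))]
```

View pics/o1.png

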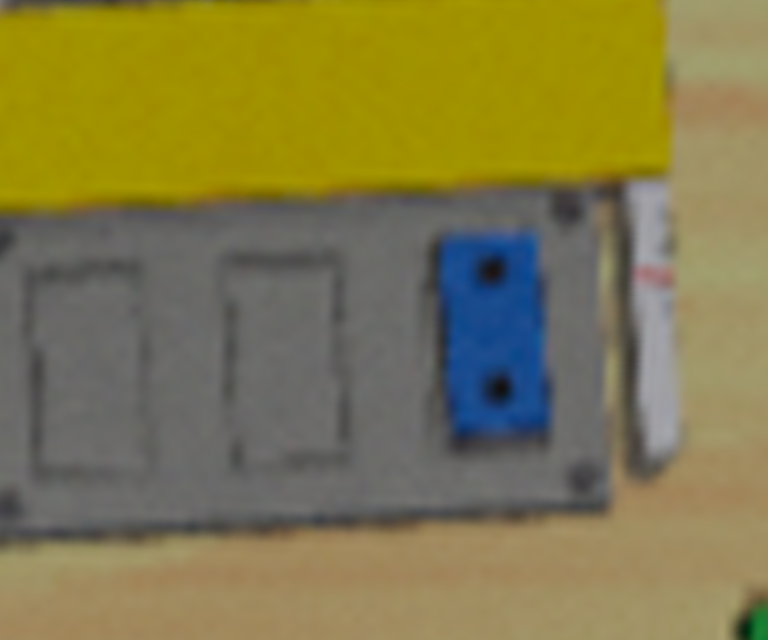

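View pics/o2.png

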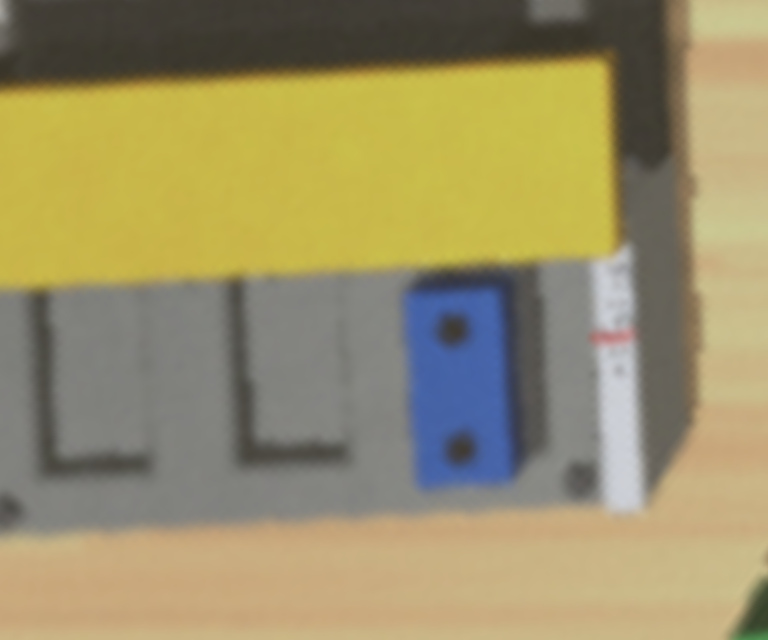

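```bash
cat > go.py <<'E'
import sys
from h import *
from scipy.spatial.transform import Rotation as Ro
# go.py x y z ang   (ang: world direction of tool x, rad; half turn allowed)
s=monitor.state(); P=s['tool_pos']; R=Ro.from_quat(s['orientation']).as_matrix()
a=np.arctan2(R[1,0],R[0,0]); t=np.array([float(v) for v in sys.argv[1:4]])
ang=float(sys.argv[4]) if len(sys.argv)>4 else 1.626
dy=-(ang-a); dy=(dy+np.pi/2)%np.pi-np.pi/2
d=R.T@(t-P)
print('t',round(s['time'],2),'at',P.round(1),'ang',round(a,3),'tilt',np.round(R[:2,2],4),'F',s['ft_force'].round(1),'w',round(s['gripper_width'],1),'j7',round(s['joints'][6],2))
print('tx %.1f ty %.1f tz %.1f yaw %.3f dist %.0f'%(*d,dy,np.linalg.norm(d)))
E
python3 go.py 630 -32 200 1.626
python3 - <<'E'
from h import *
for n in("top","scene"):
    z=np.load(f'{n}0.npz'); W=cloud(z['d'],cams.camera_info(n)).reshape(-1,3); W=W[~np.isnan(W[:,0])]
    a=np.array([156,656.]);b=np.array([630,-32.]);u=(b-a)/np.linalg.norm(b-a)
    s=(W[:,:2]-a)@u; q=abs((W[:,:2]-a)@np.array([-u[1],u[0]]))
    for k in range(0,900,75):
        m=(s>k)&(s<k+75)&(q<90); print(k, W[m,2].max().round() if m.any() else None, end='; ')
    print()
E
```

```text
t 0.4 at [156.4 656.6 231.1] ang 1.337 tilt [-0.     -0.0002] F [-0.4  0.6 -0. ] w 85.3 j7 -0.08
tx -560.1 ty 620.3 tz 31.3 yaw -0.289 dist 836
0 401.0; 75 202.0; 150 5.0; 225 171.0; 300 174.0; 375 29.0; 450 6.0; 525 109.0; 600 70.0; 675 41.0; 750 65.0; 825 64.0; 
0 203.0; 75 202.0; 150 6.0; 225 172.0; 300 174.0; 375 30.0; 450 5.0; 525 106.0; 600 71.0; 675 44.0; 750 65.0; 825 66.0;
```

```bash
python3 -m crank '[{"fingers":85,"tx":-280,"ty":310,"tz":-10,"yaw":-0.15},{"fingers":85,"tx":-280,"ty":310,"tz":-10,"yaw":-0.15},{"fingers":42,"tx":-280,"ty":310,"tz":-10,"yaw":-0.15},{"fingers":42,"tx":-280,"ty":310,"tz":-10,"yaw":-0.15},{"fingers":42,"tx":-280,"ty":310,"tz":-10,"yaw":-0.15},{"fingers":42,"tx":-560,"ty":620,"tz":0,"yaw":-0.289},{"fingers":42,"tx":-560,"ty":620,"tz":0,"yaw":-0.289},{"fingers":42,"tx":-560,"ty":620,"tz":0,"yaw":-0.289},{"fingers":42,"tx":-560,"ty":620,"tz":0,"yaw":-0.289},{"fingers":42,"tx":-560,"ty":620,"tz":0,"yaw":-0.289}]'; python3 go.py 630 -32 150 1.626
```

```text
time: 1.23
tool_pos: [392.6, 312.6, 235.0]
orientation: [0.687, 0.726, 0.0, 0.0]
ft_force: [0.2, 0.7, 1.0]
gripper_width: 42.1
t 1.23 at [392.6 312.6 235. ] ang 1.626 tilt [0.0004 0.0005] F [0.2 0.7 1. ] w 42.1 j7 0.86
tx -357.2 ty 218.0 tz 84.9 yaw 0.000 dist 427
```

```bash
python3 -m crank '[{"fingers":42,"tx":-357,"ty":218,"tz":60,"yaw":0},{"fingers":42,"tx":-357,"ty":218,"tz":60,"yaw":0},{"fingers":42,"tx":-357,"ty":218,"tz":60,"yaw":0},{"fingers":42,"tx":-357,"ty":218,"tz":60,"yaw":0},{"fingers":42,"tx":-357,"ty":218,"tz":60,"yaw":0},{"fingers":42,"tx":-357,"ty":218,"tz":60,"yaw":0},{"fingers":42,"tx":-357,"ty":218,"tz":60,"yaw":0},{"fingers":42,"tx":-357,"ty":218,"tz":60,"yaw":0},{"fingers":42,"tx":-357,"ty":218,"tz":84,"yaw":0},{"fingers":42,"tx":-357,"ty":218,"tz":84,"yaw":0}]'; python3 go.py 630 -32 100 1.626
```

```text
time: 2.07
tool_pos: [624.1, -22.8, 156.5]
orientation: [0.687, 0.726, 0.001, 0.001]
ft_force: [-0.1, 0.7, 0.6]
gripper_width: 41.9
t 2.07 at [624.1 -22.8 156.5] ang 1.626 tilt [0.0025 0.0008] F [-0.1  0.7  0.6] w 41.9 j7 1.71
tx -9.5 ty 5.2 tz 56.5 yaw 0.000 dist 58
```

```bash
python3 -m crank '[{"fingers":42,"tx":-9.5,"ty":5.2,"tz":40,"yaw":0},{"fingers":42,"tx":-9.5,"ty":5.2,"tz":70,"yaw":0},{"fingers":42,"tx":-9.5,"ty":5.2,"tz":90,"yaw":0},{"fingers":42,"tx":-9.5,"ty":5.2,"tz":92,"yaw":0},{"fingers":42,"tx":-9.5,"ty":5.2,"tz":92,"yaw":0}]'; python3 go.py 630 -32 25 1.626
python3 - <<'E'
from h import *
for n in("top","scene"):
    p,d,i=grab(n); u,v=proj([630,-32,80],i)[0].astype(int)
    cv2.imwrite(f'pics/g1{n}.png',cv2.resize(p[max(v-60,0):v+60,u-70:u+70],None,fx=5,fy=5,interpolation=cv2.INTER_CUBIC))
E
```

```text
time: 2.48
tool_pos: [629.3, -31.8, 63.5]
orientation: [0.687, 0.726, 0.0, -0.0]
ft_force: [-0.1, -0.3, -0.6]
gripper_width: 41.9
t 2.48 at [629.3 -31.8  63.5] ang 1.626 tilt [-0.0001  0.0007] F [-0.1 -0.3 -0.6] w 41.9 j7 1.77
tx -0.3 ty 0.7 tz 38.5 yaw 0.000 dist 39
```

View pics/g1scene.png

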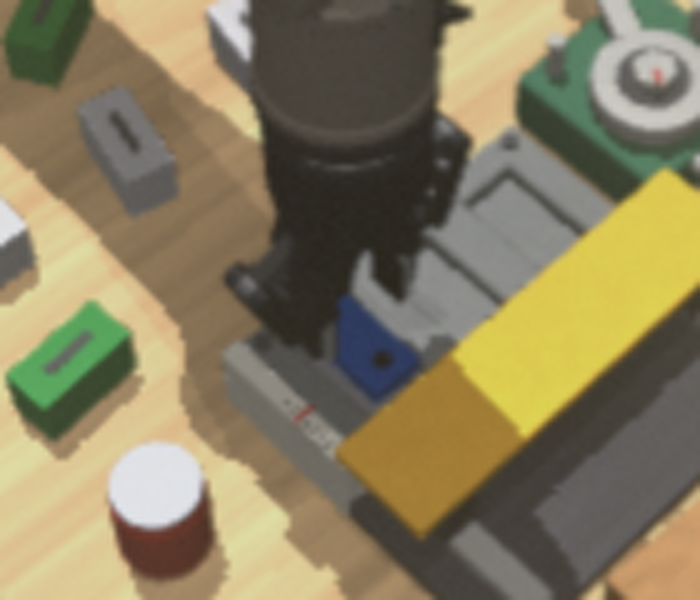

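View pics/g1top.png

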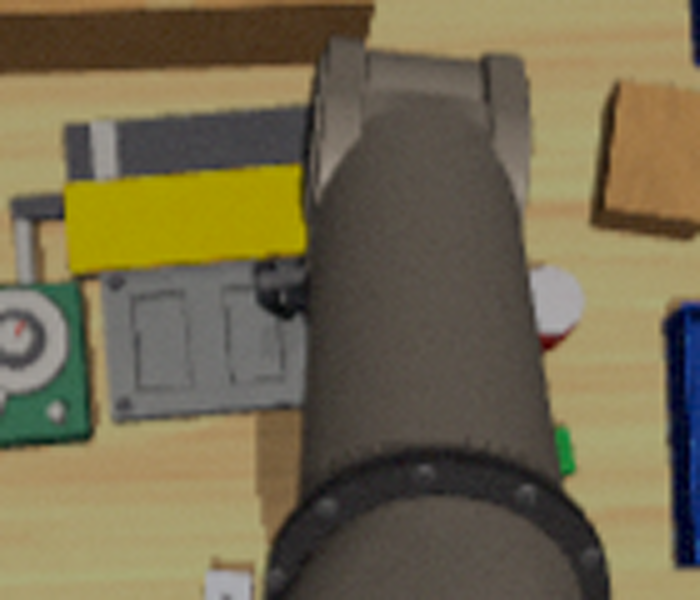

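Both fingers straddle the blue-capped block at (380,355) in the crop. I'll descend slowly.

```bash
python3 -m crank '[{"fingers":42,"tx":-0.3,"ty":0.7,"tz":12,"yaw":0},{"fingers":42,"tx":-0.3,"ty":0.7,"tz":24,"yaw":0},{"fingers":42,"tx":-0.3,"ty":0.7,"tz":32,"yaw":0},{"fingers":42,"tx":-0.3,"ty":0.7,"tz":36,"yaw":0},{"fingers":42,"tx":-0.3,"ty":0.7,"tz":36,"yaw":0}]'; python3 -m crank '[{"fingers":34,"tz":0},{"fingers":34},{"fingers":25},{"fingers":25},{"fingers":25},{"fingers":25}]'; python3 go.py 630 -32 150 1.626
```

```text
time: 3.0
tool_pos: [631.1, -31.8, 28.6]
orientation: [0.687, 0.727, 0.001, 0.001]
ft_force: [-0.3, -0.3, -0.4]
gripper_width: 42.4
t 3.0 at [631.1 -31.8  28.6] ang 1.627 tilt [0.0025 0.0008] F [-0.3 -0.3 -0.4] w 42.4 j7 1.78
tx -0.1 ty -0.8 tz -121.4 yaw 0.001 dist 121$[0]: bad value
```

```bash
python3 -m crank '[{"fingers":34,"tx":0,"ty":0,"tz":0,"yaw":0},{"fingers":25,"tx":0,"ty":0,"tz":0,"yaw":0},{"fingers":25,"tx":0,"ty":0,"tz":0,"yaw":0},{"fingers":25,"tx":0,"ty":0,"tz":0,"yaw":0},{"fingers":25,"tx":0,"ty":0,"tz":0,"yaw":0}]'; python3 go.py 630 -32 150 1.626
```

```text
time: 3.42
tool_pos: [631.0, -31.8, 28.7]
orientation: [0.687, 0.727, 0.001, 0.001]
ft_force: [-0.2, 0.0, -1.5]
gripper_width: 28.9
t 3.42 at [631.  -31.8  28.7] ang 1.627 tilt [0.0024 0.0008] F [-0.2  0.  -1.5] w 28.9 j7 1.78
tx -0.1 ty -0.7 tz -121.3 yaw 0.001 dist 121
```

```bash
python3 -m crank '[{"fingers":25,"tx":0,"ty":0,"tz":-8,"yaw":0},{"fingers":25,"tx":0,"ty":0,"tz":-16,"yaw":0},{"fingers":25,"tx":0,"ty":0,"tz":-30,"yaw":0},{"fingers":25,"tx":0,"ty":0,"tz":-60,"yaw":0},{"fingers":25,"tx":0,"ty":0,"tz":-100,"yaw":0},{"fingers":25,"tx":0,"ty":0,"tz":-120,"yaw":0},{"fingers":25,"tx":0,"ty":0,"tz":-120,"yaw":0}]'; python3 go.py 549 -345 150 1.56
```

```text
time: 4.0
tool_pos: [634.6, -32.4, 155.9]
orientation: [0.687, 0.726, 0.005, 0.004]
ft_force: [1.4, -0.4, -1.0]
gripper_width: 28.6
t 4.0 at [634.6 -32.4 155.9] ang 1.626 tilt [0.0135 0.0014] F [ 1.4 -0.4 -1. ] w 28.6 j7 1.74
tx -307.4 ty -102.7 tz 4.3 yaw 0.066 dist 324
```

```bash
python3 -m crank '[{"fingers":25,"tx":-30,"ty":-10,"tz":4,"yaw":0.01},{"fingers":25,"tx":-65,"ty":-22,"tz":4,"yaw":0.02},{"fingers":25,"tx":-100,"ty":-33,"tz":4,"yaw":0.03},{"fingers":25,"tx":-135,"ty":-45,"tz":4,"yaw":0.04},{"fingers":25,"tx":-170,"ty":-57,"tz":4,"yaw":0.05},{"fingers":25,"tx":-205,"ty":-68,"tz":4,"yaw":0.06},{"fingers":25,"tx":-240,"ty":-80,"tz":4,"yaw":0.066},{"fingers":25,"tx":-275,"ty":-92,"tz":4,"yaw":0.066},{"fingers":25,"tx":-300,"ty":-100,"tz":4,"yaw":0.066},{"fingers":25,"tx":-307,"ty":-103,"tz":4,"yaw":0.066}]'; python3 go.py 549 -345 24 1.56
```

```text
time: 4.83
tool_pos: [545.3, -351.1, 150.8]
orientation: [0.714, 0.701, 0.004, 0.005]
ft_force: [-0.7, -1.0, -1.3]
gripper_width: 28.8
t 4.83 at [ 545.3 -351.1  150.8] ang 1.553 tilt [ 0.0125 -0.0022] F [-0.7 -1.  -1.3] w 28.8 j7 2.22
tx 6.4 ty 2.0 tz 126.9 yaw -0.007 dist 127
```

```bash
python3 -m crank '[{"fingers":25,"tx":6,"ty":2,"tz":35,"yaw":0},{"fingers":25,"tx":6,"ty":2,"tz":70,"yaw":0},{"fingers":25,"tx":6,"ty":2,"tz":100,"yaw":0},{"fingers":25,"tx":6,"ty":2,"tz":118,"yaw":0},{"fingers":25,"tx":6,"ty":2,"tz":125,"yaw":0},{"fingers":25,"tx":6,"ty":2,"tz":125,"yaw":0},{"fingers":60,"tx":6,"ty":2,"tz":125,"yaw":0},{"fingers":60,"tx":6,"ty":2,"tz":125,"yaw":0},{"fingers":60,"tx":6,"ty":2,"tz":125,"yaw":0}]'; python3 -m crank '[{"fingers":60,"tx":0,"ty":0,"tz":-30,"yaw":0},{"fingers":60,"tx":0,"ty":0,"tz":-70,"yaw":0},{"fingers":60,"tx":0,"ty":0,"tz":-110,"yaw":0},{"fingers":60,"tx":0,"ty":0,"tz":-130,"yaw":0},{"fingers":60,"tx":0,"ty":0,"tz":-130,"yaw":0}]'; python3 m.py;python3 go.py 446 -40 150 1.41
```

```text
time: 5.58
tool_pos: [550.4, -346.2, 28.0]
orientation: [0.714, 0.701, 0.004, 0.007]
ft_force: [0.7, -0.7, 0.1]
gripper_width: 60.1
time: 6.0
tool_pos: [551.6, -348.2, 165.7]
orientation: [0.714, 0.7, 0.006, 0.013]
ft_force: [0.7, -0.7, 0.2]
gripper_width: 59.9
top
 blanks [(438.7, 56.0, np.float32(-0.109), np.float32(61.5), np.float32(30.9)), (447.0, -41.1, np.float32(-0.172), np.float32(61.0), np.float32(30.3))]
 done []
 yellow [(698.4, 34.4, np.float32(-1.515), np.float32(236.0), np.float32(61.7))]
 green gear [(608.8, 229.2, np.float32(-0.238), np.float32(114.0), np.float32(49.9)), (590.1, 163.0, np.float32(0.029), np.float32(107.7), np.float32(65.2))]
 red []
 knob [(509.2, 232.2, np.float32(1.107), np.float32(15.2), np.float32(14.5))]
 bin [(518.3, -368.4, np.float32(1.543), np.float32(205.6), np.float32(139.6))]
scene
 blanks [(423.3, 105.6, np.float32(-0.927), np.float32(46.2), np.float32(28.8)), (438.3, 55.2, np.float32(-0.114), np.float32(60.8), np.float32(31.7)), (446.4, -41.0, np.float32(-0.158), np.float32(62.1), np.float32(31.6))]
 done []
 yellow []
 green gear [(577.4, 231.9, np.float32(-0.121), np.float32(40.1), np.float32(21.2)), (644.7, 224.0, np.float32(-0.908), np.float32(74.8), np.float32(37.9)), (603.2, 158.7, np.float32(-0.227), np.float32(108.9), np.float32(55.9))]
 red []
 knob [(510.0, 230.9, np.float32(-0.785), np.float32(15.6), np.float32(12.3))]
 bin [(530.0, -375.5, np.float32(1.545), np.float32(194.8), np.float32(172.8))]
t 6.1 at [ 549.2 -346.1  160.3] ang 1.552 tilt [ 0.0196 -0.0054] F [-0.4  0.5 -1.2] w 59.9 j7 2.21
tx 304.3 ty -109.0 tz 6.6 yaw 0.142 dist 323
```

```bash
python3 - <<'E'
from h import *
p,d,i=grab("top"); q,d2,i2=grab("scene")
cv2.imwrite('pics/v2.png',np.vstack([cv2.resize(p[100:300,180:480],None,fx=2,fy=1.5),cv2.resize(q[130:360,30:330],None,fx=2,fy=1.3)])[:600])
E
python3 go.py 446 -40 150 1.41
```

```text
t 6.2 at [ 547.9 -345.2  157.6] ang 1.553 tilt [ 0.0152 -0.0033] F [ 0.3  0.6 -0.3] w 60.1 j7 2.21
tx 303.3 ty -107.5 tz 5.0 yaw 0.143 dist 322
```

View pics/v2.png

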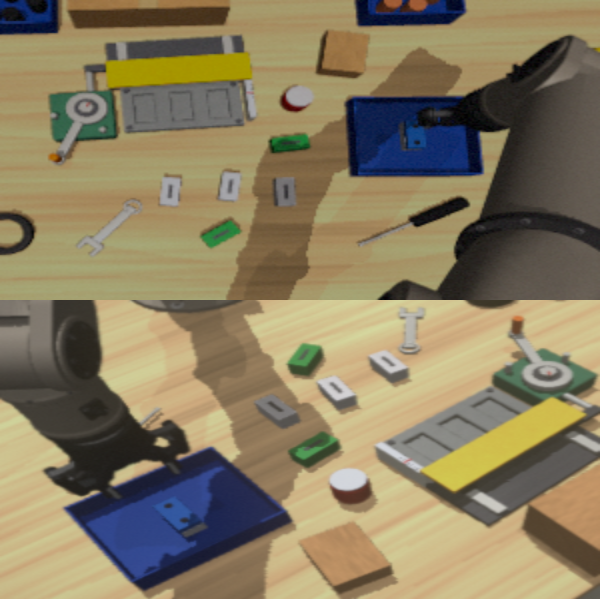

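```bash
python3 go.py 432.4 -129.4 150 1.568; python3 -m crank '[{"fingers":46,"tx":25,"ty":-14,"tz":5,"yaw":0},{"fingers":46,"tx":65,"ty":-36,"tz":5,"yaw":0},{"fingers":46,"tx":105,"ty":-58,"tz":5,"yaw":0},{"fingers":46,"tx":140,"ty":-78,"tz":5,"yaw":-0.01},{"fingers":46,"tx":175,"ty":-96,"tz":5,"yaw":-0.016},{"fingers":46,"tx":200,"ty":-108,"tz":5,"yaw":-0.016},{"fingers":46,"tx":214,"ty":-117,"tz":5,"yaw":-0.016},{"fingers":46,"tx":214,"ty":-117,"tz":15,"yaw":-0.016},{"fingers":46,"tx":214,"ty":-117,"tz":40,"yaw":-0.016},{"fingers":46,"tx":214,"ty":-117,"tz":80,"yaw":-0.016}]'; python3 go.py 432.4 -129.4 60 1.568
```

```text
t 6.2 at [ 547.9 -345.2  157.6] ang 1.553 tilt [ 0.0152 -0.0033] F [ 0.3  0.6 -0.3] w 60.1 j7 2.21
tx 213.7 ty -119.5 tz 5.1 yaw -0.015 dist 245
time: 7.03
tool_pos: [438.7, -129.9, 76.0]
orientation: [0.708, 0.707, 0.006, 0.009]
ft_force: [1.4, 0.7, 0.1]
gripper_width: 45.7
t 7.03 at [ 438.7 -129.9   76. ] ang 1.569 tilt [ 0.0217 -0.0041] F [1.4 0.7 0.1] w 45.7 j7 1.91
tx 0.5 ty -6.7 tz 15.9 yaw 0.001 dist 17
```

```bash
python3 -m crank '[{"fingers":46,"tx":0.5,"ty":-6.7,"tz":10,"yaw":0},{"fingers":46,"tx":0.5,"ty":-6.7,"tz":16,"yaw":0},{"fingers":46,"tx":0.5,"ty":-6.7,"tz":16,"yaw":0},{"fingers":46,"tx":0.5,"ty":-6.7,"tz":16,"yaw":0}]'; python3 go.py 432.4 -129.4 16 1.568;  python3 -m crank '[{"fingers":46,"tx":0,"ty":0,"tz":0,"yaw":0},{"fingers":46,"tx":0,"ty":0,"tz":0,"yaw":0},{"fingers":46,"tx":0,"ty":0,"tz":0,"yaw":0}]'; python3 go.py 432.4 -129.4 16 1.568
```

```text
time: 7.37
tool_pos: [432.7, -130.1, 59.8]
orientation: [0.708, 0.706, 0.006, 0.009]
ft_force: [0.1, 0.1, 0.5]
gripper_width: 45.8
t 7.37 at [ 432.7 -130.1   59.8] ang 1.569 tilt [ 0.0214 -0.0045] F [0.1 0.1 0.5] w 45.8 j7 1.93
tx 0.9 ty -1.3 tz 43.8 yaw 0.001 dist 44
time: 7.62
tool_pos: [433.7, -130.3, 60.7]
orientation: [0.708, 0.706, 0.007, 0.01]
ft_force: [-0.0, -0.8, -0.2]
gripper_width: 46.1
t 7.62 at [ 433.7 -130.3   60.7] ang 1.569 tilt [ 0.0236 -0.0047] F [-0.  -0.8 -0.2] w 46.1 j7 1.93
tx 1.1 ty -2.3 tz 44.7 yaw 0.001 dist 45
```

```bash
python3 -m crank '[{"fingers":46,"tx":1,"ty":-2,"tz":20,"yaw":0},{"fingers":46,"tx":1,"ty":-2,"tz":35,"yaw":0},{"fingers":46,"tx":1,"ty":-2,"tz":45,"yaw":0},{"fingers":46,"tx":1,"ty":-2,"tz":45,"yaw":0},{"fingers":25,"tx":1,"ty":-2,"tz":45,"yaw":0},{"fingers":25,"tx":1,"ty":-2,"tz":45,"yaw":0},{"fingers":25,"tx":1,"ty":-2,"tz":45,"yaw":0},{"fingers":25,"tx":1,"ty":-2,"tz":45,"yaw":0},{"fingers":25,"tx":1,"ty":-2,"tz":45,"yaw":0}]'; python3 go.py 432.4 -129.4 16 1.568; python3 -m crank '[{"fingers":25,"tx":0,"ty":0,"tz":-15,"yaw":0},{"fingers":25,"tx":0,"ty":0,"tz":-40,"yaw":0},{"fingers":25,"tx":0,"ty":0,"tz":-65,"yaw":0},{"fingers":25,"tx":0,"ty":0,"tz":-80,"yaw":0},{"fingers":25,"tx":0,"ty":0,"tz":-84,"yaw":0},{"fingers":25,"tx":0,"ty":0,"tz":-84,"yaw":0}]';  python3 go.py 629.9 -32.2 100 1.626
```

```text
time: 8.37
tool_pos: [433.3, -129.6, 16.3]
orientation: [0.708, 0.706, 0.007, 0.01]
ft_force: [-0.7, 0.2, 4.3]
gripper_width: 29.0
t 8.37 at [ 433.3 -129.6   16.3] ang 1.568 tilt [ 0.0249 -0.0048] F [-0.7  0.2  4.3] w 29.0 j7 1.97
tx 0.2 ty -0.9 tz 0.3 yaw 0.000 dist 1
time: 8.87
tool_pos: [431.9, -129.1, 101.2]
orientation: [0.708, 0.706, 0.008, 0.011]
ft_force: [-0.2, 0.6, -1.3]
gripper_width: 28.7
t 8.87 at [ 431.9 -129.1  101.2] ang 1.569 tilt [ 0.0275 -0.0047] F [-0.2  0.6 -1.3] w 28.7 j7 1.89
tx 97.4 ty 197.7 tz 6.2 yaw -0.057 dist 220
```

```bash
python3 -m crank '[{"fingers":25,"tx":10,"ty":20,"tz":3,"yaw":-0.01},{"fingers":25,"tx":27,"ty":55,"tz":6,"yaw":-0.03},{"fingers":25,"tx":45,"ty":90,"tz":6,"yaw":-0.057},{"fingers":25,"tx":62,"ty":125,"tz":6,"yaw":-0.057},{"fingers":25,"tx":78,"ty":160,"tz":6,"yaw":-0.057},{"fingers":25,"tx":90,"ty":182,"tz":6,"yaw":-0.057},{"fingers":25,"tx":95,"ty":194,"tz":6,"yaw":-0.057},{"fingers":25,"tx":97,"ty":198,"tz":6,"yaw":-0.057},{"fingers":25,"tx":97,"ty":198,"tz":6,"yaw":-0.057},{"fingers":25,"tx":97,"ty":198,"tz":6,"yaw":-0.057}]';python3 go.py 630.7 -32 50 1.626
```

```text
time: 9.7
tool_pos: [628.5, -33.4, 98.8]
orientation: [0.688, 0.726, 0.007, 0.011]
ft_force: [0.9, -0.7, -1.9]
gripper_width: 29.1
t 9.7 at [628.5 -33.4  98.8] ang 1.625 tilt [ 0.0245 -0.0053] F [ 0.9 -0.7 -1.9] w 29.1 j7 1.75
tx 1.6 ty 1.1 tz 48.8 yaw -0.001 dist 49
```

```bash
python3 -m crank '[{"fingers":25,"tx":1.6,"ty":1.1,"tz":20,"yaw":-0.001},{"fingers":25,"tx":1.6,"ty":1.1,"tz":40,"yaw":-0.001},{"fingers":25,"tx":1.6,"ty":1.1,"tz":48,"yaw":-0.001},{"fingers":25,"tx":1.6,"ty":1.1,"tz":48,"yaw":-0.001},{"fingers":25,"tx":1.6,"ty":1.1,"tz":48,"yaw":-0.001}]';python3 go.py 630.7 -32 29 1.626
python3 - <<'E'
from h import *
p,d,i=grab("scene")
cv2.imwrite('pics/v3.png',cv2.resize(p[180:300,180:330],None,fx=5,fy=5,interpolation=cv2.INTER_CUBIC))
E
```

```text
time: 10.12
tool_pos: [629.8, -32.8, 50.8]
orientation: [0.688, 0.726, 0.006, 0.01]
ft_force: [0.3, 0.4, -1.7]
gripper_width: 28.8
t 10.12 at [629.8 -32.8  50.8] ang 1.625 tilt [ 0.0233 -0.0056] F [ 0.3  0.4 -1.7] w 28.8 j7 1.77
tx 0.9 ty 0.4 tz 21.8 yaw -0.001 dist 22
```

View pics/v3.png

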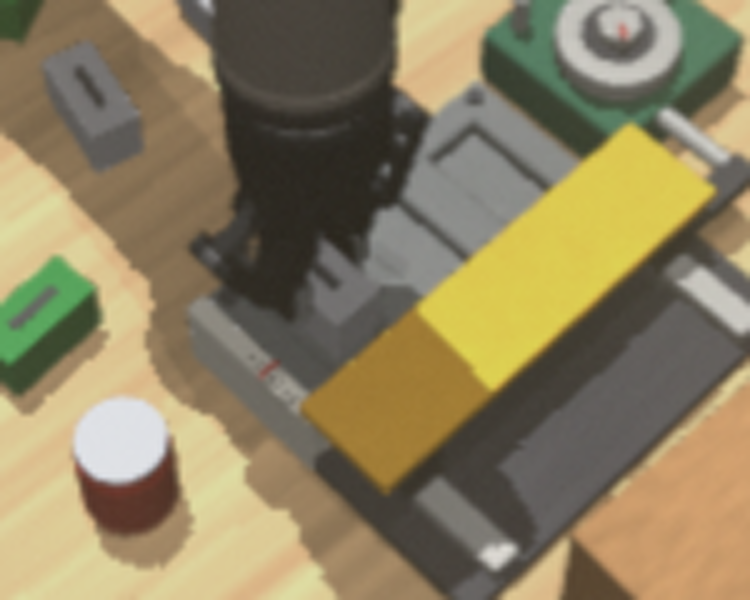

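The block hangs above pocket 1 at (340,280) in the crop, with its far end clear of the yellow keeper bar. Lowering it.

```bash
python3 -m crank '[{"fingers":25,"tx":0.8,"ty":0.5,"tz":7,"yaw":0},{"fingers":25,"tx":0.8,"ty":0.5,"tz":12,"yaw":0},{"fingers":25,"tx":0.8,"ty":0.5,"tz":16,"yaw":0},{"fingers":25,"tx":0.8,"ty":0.5,"tz":19,"yaw":0},{"fingers":25,"tx":0.8,"ty":0.5,"tz":21,"yaw":0},{"fingers":25,"tx":0.8,"ty":0.5,"tz":22,"yaw":0},{"fingers":25,"tx":0.8,"ty":0.5,"tz":22,"yaw":0}]';python3 go.py 630.7 -32 28.3 1.626
```

```text
time: 10.75
tool_pos: [631.6, -32.0, 29.3]
orientation: [0.688, 0.726, 0.006, 0.011]
ft_force: [-0.6, -0.1, -0.5]
gripper_width: 28.9
t 10.75 at [631.6 -32.   29.3] ang 1.625 tilt [ 0.0246 -0.0056] F [-0.6 -0.1 -0.5] w 28.9 j7 1.77
tx 0.0 ty -0.9 tz 1.0 yaw -0.001 dist 1
```

```bash
python3 -m crank '[{"fingers":25,"tx":0,"ty":0,"tz":1,"yaw":0},{"fingers":34,"tx":0,"ty":0,"tz":1,"yaw":0},{"fingers":43,"tx":0,"ty":0,"tz":0,"yaw":0},{"fingers":43,"tx":0,"ty":0,"tz":0,"yaw":0},{"fingers":43,"tx":0,"ty":0,"tz":-20,"yaw":0},{"fingers":43,"tx":0,"ty":0,"tz":-50,"yaw":0},{"fingers":43,"tx":0,"ty":0,"tz":-70,"yaw":0},{"fingers":43,"tx":0,"ty":0,"tz":-80,"yaw":0},{"fingers":43,"tx":0,"ty":0,"tz":-80,"yaw":0}]';python3 m.py | grep -E "top|scene|blank";python3 go.py 447 -41 90 1.405
```

```text
time: 11.5
tool_pos: [631.4, -31.6, 112.0]
orientation: [0.688, 0.726, 0.008, 0.013]
ft_force: [0.1, 0.1, 0.2]
gripper_width: 43.0
top
 blanks [(438.7, 55.9, np.float32(-0.109), np.float32(61.4), np.float32(31.1))]
scene
 blanks [(424.0, 48.9, np.float32(-0.51), np.float32(47.8), np.float32(19.3))]
t 11.6 at [629.3 -31.4 108.8] ang 1.625 tilt [ 0.0244 -0.0054] F [-0.5 -0.5  0.2] w 43.0 j7 1.74
tx 0.4 ty -183.0 tz 14.4 yaw 0.220 dist 184
```

```bash
python3 -m crank '[{"fingers":46,"tx":0,"ty":-20,"tz":5,"yaw":0.03},{"fingers":46,"tx":0,"ty":-55,"tz":10,"yaw":0.08},{"fingers":46,"tx":0,"ty":-90,"tz":14,"yaw":0.14},{"fingers":46,"tx":0,"ty":-125,"tz":14,"yaw":0.2},{"fingers":46,"tx":0,"ty":-155,"tz":14,"yaw":0.22},{"fingers":46,"tx":0.4,"ty":-175,"tz":14,"yaw":0.22},{"fingers":46,"tx":0.4,"ty":-183,"tz":14,"yaw":0.22},{"fingers":46,"tx":0.4,"ty":-183,"tz":14,"yaw":0.22},{"fingers":46,"tx":0.4,"ty":-183,"tz":14,"yaw":0.22}]';python3 go.py 447 -41 60 1.405
python3 - <<'E'
from h import *
p,d,i=grab("scene")
cv2.imwrite('pics/v4.png',cv2.resize(p[150:300,130:330],None,fx=4,fy=4,interpolation=cv2.INTER_CUBIC))
E
```

```text
time: 12.35
tool_pos: [447.9, -40.8, 90.2]
orientation: [0.763, 0.646, 0.008, 0.01]
ft_force: [0.5, 0.4, 0.1]
gripper_width: 45.9
t 12.35 at [447.9 -40.8  90.2] ang 1.406 tilt [ 0.025  -0.0055] F [0.5 0.4 0.1] w 45.9 j7 1.55
tx -0.3 ty -1.6 tz 30.2 yaw 0.001 dist 30
```

View pics/v4.png

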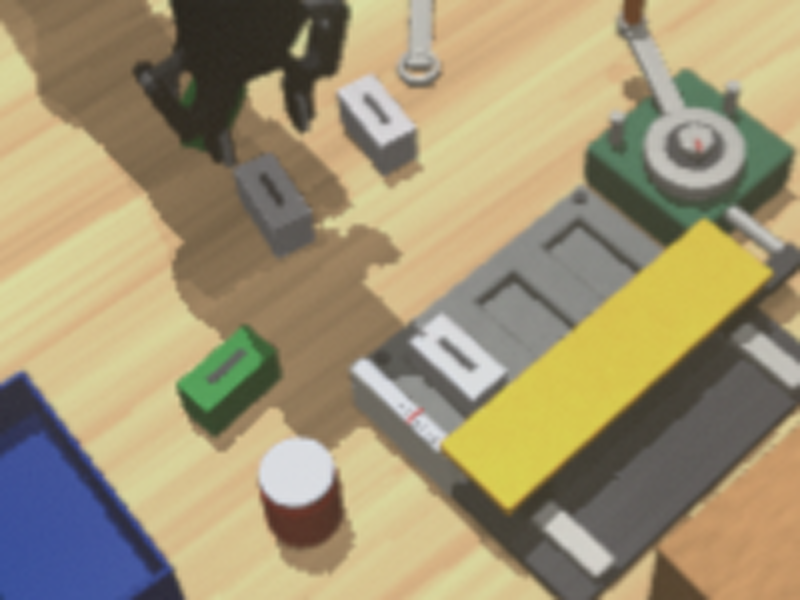

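The first blank sits in pocket 1 at (460,360) in the crop. Block B is below the fingers at (275,200), not visibly moved, so I'll grip it.

```bash
python3 -m crank '[{"fingers":46,"tx":-0.2,"ty":-0.5,"tz":25,"yaw":0},{"fingers":46,"tx":-0.2,"ty":-0.5,"tz":50,"yaw":0},{"fingers":46,"tx":-0.2,"ty":-1,"tz":68,"yaw":0},{"fingers":46,"tx":-0.2,"ty":-1,"tz":74,"yaw":0},{"fingers":46,"tx":-0.2,"ty":-1,"tz":74,"yaw":0},{"fingers":25,"tx":-0.2,"ty":-1,"tz":74,"yaw":0},{"fingers":25,"tx":-0.2,"ty":-1,"tz":74,"yaw":0},{"fingers":25,"tx":-0.2,"ty":-1,"tz":74,"yaw":0},{"fingers":25,"tx":-0.2,"ty":-1,"tz":74,"yaw":0},{"fingers":25,"tx":-0.2,"ty":-1,"tz":74,"yaw":0}]'; python3 go.py 447 -41 16 1.405; python3 -m crank '[{"fingers":25,"tx":0,"ty":0,"tz":-15,"yaw":0},{"fingers":25,"tx":0,"ty":0,"tz":-40,"yaw":0},{"fingers":25,"tx":0,"ty":0,"tz":-65,"yaw":0},{"fingers":25,"tx":0,"ty":0,"tz":-80,"yaw":0},{"fingers":25,"tx":0,"ty":0,"tz":-84,"yaw":0},{"fingers":25,"tx":0,"ty":0,"tz":-84,"yaw":0}]';  python3 go.py 627.5 29.7 95 1.626
```

```text
time: 13.23
tool_pos: [450.3, -41.2, 17.2]
orientation: [0.763, 0.646, 0.009, 0.011]
ft_force: [-0.9, 0.7, 5.3]
gripper_width: 28.7
t 13.23 at [450.3 -41.2  17.2] ang 1.406 tilt [ 0.0276 -0.0054] F [-0.9  0.7  5.3] w 28.7 j7 1.64
tx -0.4 ty -3.4 tz 1.1 yaw 0.001 dist 4
time: 13.73
tool_pos: [448.7, -40.5, 102.1]
orientation: [0.763, 0.647, 0.01, 0.012]
ft_force: [0.6, 0.2, -2.8]
gripper_width: 28.9
t 13.73 at [448.7 -40.5 102.1] ang 1.406 tilt [ 0.0302 -0.0047] F [ 0.6  0.2 -2.8] w 28.9 j7 1.54
tx 98.5 ty 164.6 tz 12.2 yaw -0.220 dist 192
```

```bash
python3 go.py 629.8 30 100 1.626; python3 -m crank '[{"fingers":25,"tx":10,"ty":18,"tz":2,"yaw":-0.03},{"fingers":25,"tx":28,"ty":48,"tz":4,"yaw":-0.08},{"fingers":25,"tx":46,"ty":78,"tz":6,"yaw":-0.14},{"fingers":25,"tx":64,"ty":108,"tz":6,"yaw":-0.2},{"fingers":25,"tx":80,"ty":136,"tz":6,"yaw":-0.22},{"fingers":25,"tx":92,"ty":155,"tz":6,"yaw":-0.22},{"fingers":25,"tx":98,"ty":165,"tz":6,"yaw":-0.22},{"fingers":25,"tx":99,"ty":167,"tz":6,"yaw":-0.22},{"fingers":25,"tx":99,"ty":167,"tz":6,"yaw":-0.22},{"fingers":25,"tx":99,"ty":167,"tz":6,"yaw":-0.22}]';python3 go.py 629.8 30 50 1.626
```

```text
t 13.73 at [448.7 -40.5 102.1] ang 1.406 tilt [ 0.0302 -0.0047] F [ 0.6  0.2 -2.8] w 28.9 j7 1.54
tx 99.2 ty 167.0 tz 7.3 yaw -0.220 dist 194
time: 14.57
tool_pos: [628.0, 29.1, 99.8]
orientation: [0.687, 0.726, 0.007, 0.012]
ft_force: [-0.2, -0.1, -2.4]
gripper_width: 28.8
t 14.57 at [628.   29.1  99.8] ang 1.626 tilt [ 0.0271 -0.0053] F [-0.2 -0.1 -2.4] w 28.8 j7 1.65
tx 1.1 ty 0.5 tz 49.8 yaw -0.000 dist 50
```

```bash
python3 -m crank '[{"fingers":25,"tx":1,"ty":0.6,"tz":20,"yaw":0},{"fingers":25,"tx":1,"ty":0.6,"tz":40,"yaw":0},{"fingers":25,"tx":1,"ty":0.6,"tz":47,"yaw":0},{"fingers":25,"tx":1,"ty":0.6,"tz":47,"yaw":0},{"fingers":25,"tx":1,"ty":0.6,"tz":47,"yaw":0}]';python3 go.py 629.8 30 29.2 1.626
```

```text
time: 14.98
tool_pos: [629.1, 29.3, 52.9]
orientation: [0.688, 0.726, 0.007, 0.011]
ft_force: [0.3, -0.0, -1.5]
gripper_width: 28.5
t 14.98 at [629.1  29.3  52.9] ang 1.625 tilt [ 0.0261 -0.0056] F [ 0.3 -0.  -1.5] w 28.5 j7 1.67
tx 0.8 ty 0.1 tz 23.7 yaw -0.001 dist 24
```

```bash
python3 -m crank '[{"fingers":25,"tx":0.8,"ty":0.2,"tz":7,"yaw":0},{"fingers":25,"tx":0.8,"ty":0.2,"tz":12,"yaw":0},{"fingers":25,"tx":0.8,"ty":0.2,"tz":16,"yaw":0},{"fingers":25,"tx":0.8,"ty":0.2,"tz":20,"yaw":0},{"fingers":25,"tx":0.8,"ty":0.2,"tz":22.5,"yaw":0},{"fingers":25,"tx":0.8,"ty":0.2,"tz":23.5,"yaw":0},{"fingers":25,"tx":0.8,"ty":0.2,"tz":23.5,"yaw":0}]';python3 go.py 629.8 30 29.2 1.626
```

```text
time: 15.57
tool_pos: [630.2, 30.0, 29.4]
orientation: [0.688, 0.726, 0.007, 0.012]
ft_force: [1.3, 0.4, -2.8]
gripper_width: 28.7
t 15.57 at [630.2  30.   29.4] ang 1.625 tilt [ 0.0266 -0.0056] F [ 1.3  0.4 -2.8] w 28.7 j7 1.68
tx 0.0 ty -0.4 tz 0.2 yaw -0.001 dist 0
```

```bash
python3 -m crank '[{"fingers":25,"tx":0,"ty":0,"tz":0.5,"yaw":0},{"fingers":34,"tx":0,"ty":0,"tz":0.5,"yaw":0},{"fingers":43,"tx":0,"ty":0,"tz":0,"yaw":0},{"fingers":43,"tx":0,"ty":0,"tz":0,"yaw":0},{"fingers":43,"tx":0,"ty":0,"tz":-20,"yaw":0},{"fingers":43,"tx":0,"ty":0,"tz":-50,"yaw":0},{"fingers":43,"tx":0,"ty":0,"tz":-70,"yaw":0},{"fingers":43,"tx":0,"ty":0,"tz":-76,"yaw":0},{"fingers":43,"tx":0,"ty":0,"tz":-76,"yaw":0}]';python3 m.py | grep -E "top|scene|blank";python3 go.py 439 55.8 90 1.46
```

```text
time: 16.32
tool_pos: [629.5, 30.5, 107.5]
orientation: [0.688, 0.726, 0.009, 0.013]
ft_force: [-0.0, 0.1, -0.1]
gripper_width: 43.1
top
 blanks []
scene
 blanks [(423.4, 105.6, np.float32(-0.927), np.float32(46.4), np.float32(29.1)), (432.7, 61.0, np.float32(0.155), np.float32(64.5), np.float32(27.3))]
t 16.42 at [627.7  30.6 104.8] ang 1.625 tilt [ 0.0258 -0.0055] F [-0.5  1.  -0.2] w 43.3 j7 1.65
tx 35.5 ty -187.3 tz 9.8 yaw 0.165 dist 191
```

Run:
```python
from h import *
p,d,i=grab("scene")
cv2.imwrite('pics/v5.png',cv2.resize(p[130:280,130:330],None,fx=4,fy=4,interpolation=cv2.INTER_CUBIC))
```

```text
(no output)
```

View pics/v5.png

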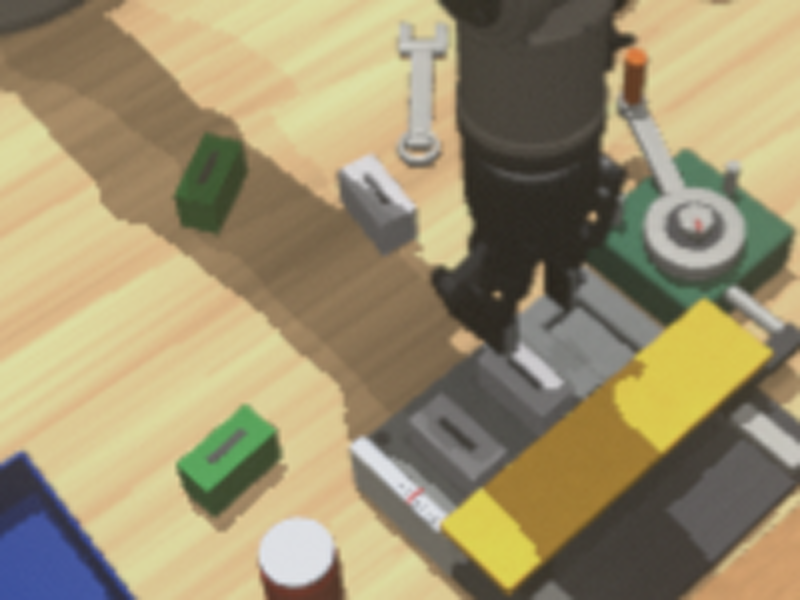

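Run:
```python
from h import *
z=np.load('top0.npz'); i=cams.camera_info('top')
print(ray_at_z([(243,237),(248,233),(249,240),(245,243)],5,i).round())
W=cloud(z['d'],i)
m=(W[...,0]>390)&(W[...,0]<490)&(W[...,1]>85)&(W[...,1]<140)
g=z['p'].astype(int); sat=g.max(-1)-g.min(-1)
mm=m&(sat<45)&(g.max(-1)>90)
print(W[mm].round()[:, :].tolist()[:60])
```

```text
[[410. 127.   5.]
 [423. 111.   5.]
 [400. 108.   5.]
 [391. 121.   5.]]
[[423.0, 120.0, 10.0], [423.0, 117.0, 9.0], [423.0, 114.0, 8.0], [423.0, 111.0, -4.0], [420.0, 127.0, 3.0], [420.0, 124.0, 8.0], [420.0, 121.0, 3.0], [420.0, 117.0, 2.0], [420.0, 114.0, 7.0], [420.0, 111.0, 6.0], [420.0, 107.0, 6.0], [417.0, 130.0, 9.0], [417.0, 127.0, 6.0], [417.0, 124.0, -6.0], [417.0, 111.0, -2.0], [416.0, 108.0, 5.0], [416.0, 104.0, 2.0], [414.0, 131.0, 2.0], [414.0, 128.0, 0.0], [413.0, 108.0, 4.0], [413.0, 104.0, 1.0], [411.0, 131.0, 4.0], [410.0, 127.0, 9.0], [410.0, 124.0, 2.0], [410.0, 121.0, 4.0], [410.0, 104.0, 7.0], [408.0, 135.0, -5.0], [407.0, 131.0, 6.0], [407.0, 127.0, 5.0], [407.0, 124.0, 6.0], [407.0, 121.0, 8.0], [407.0, 118.0, 4.0], [407.0, 115.0, -4.0], [407.0, 108.0, 3.0], [406.0, 105.0, 5.0], [404.0, 134.0, 6.0], [404.0, 131.0, 5.0], [404.0, 128.0, 5.0], [404.0, 124.0, 7.0], [404.0, 121.0, 8.0], [404.0, 118.0, 7.0], [404.0, 115.0, 0.0], [403.0, 108.0, 6.0], [403.0, 105.0, 6.0], [401.0, 134.0, 7.0], [401.0, 131.0, 7.0], [401.0, 128.0, 6.0], [401.0, 124.0, 5.0], [401.0, 121.0, -0.0], [400.0, 118.0, 1.0], [400.0, 115.0, 0.0], [400.0, 111.0, 2.0], [400.0, 108.0, 7.0], [400.0, 105.0, -3.0], [398.0, 137.0, 7.0], [398.0, 134.0, 4.0], [397.0, 131.0, 8.0], [397.0, 128.0, 4.0], [397.0, 124.0, 9.0], [397.0, 121.0, 8.0]]
```

```bash
python3 -m crank '[{"fingers":44,"tx":4,"ty":-20,"tz":3,"yaw":0.03},{"fingers":44,"tx":11,"ty":-55,"tz":6,"yaw":0.07},{"fingers":44,"tx":18,"ty":-90,"tz":9,"yaw":0.11},{"fingers":44,"tx":25,"ty":-125,"tz":9,"yaw":0.15},{"fingers":44,"tx":30,"ty":-157,"tz":9,"yaw":0.165},{"fingers":44,"tx":34,"ty":-180,"tz":9,"yaw":0.165},{"fingers":44,"tx":35.5,"ty":-187,"tz":9,"yaw":0.165},{"fingers":44,"tx":35.5,"ty":-187,"tz":9,"yaw":0.165},{"fingers":44,"tx":35.5,"ty":-187,"tz":9,"yaw":0.165}]';python3 go.py 439 55.8 16 1.46
python3 - <<'E'
from h import *
p,d,i=grab("scene")
cv2.imwrite('pics/v6.png',cv2.resize(p[130:280,130:330],None,fx=4,fy=4,interpolation=cv2.INTER_CUBIC))
E
```

```text
time: 17.22
tool_pos: [439.7, 55.9, 90.2]
orientation: [0.745, 0.667, 0.007, 0.011]
ft_force: [0.1, 0.7, -0.4]
gripper_width: 44.1
t 17.22 at [439.7  55.9  90.2] ang 1.461 tilt [ 0.0252 -0.0059] F [ 0.1  0.7 -0.4] w 44.1 j7 1.36
tx 0.1 ty -2.6 tz 74.2 yaw 0.001 dist 74
```

View pics/v6.png

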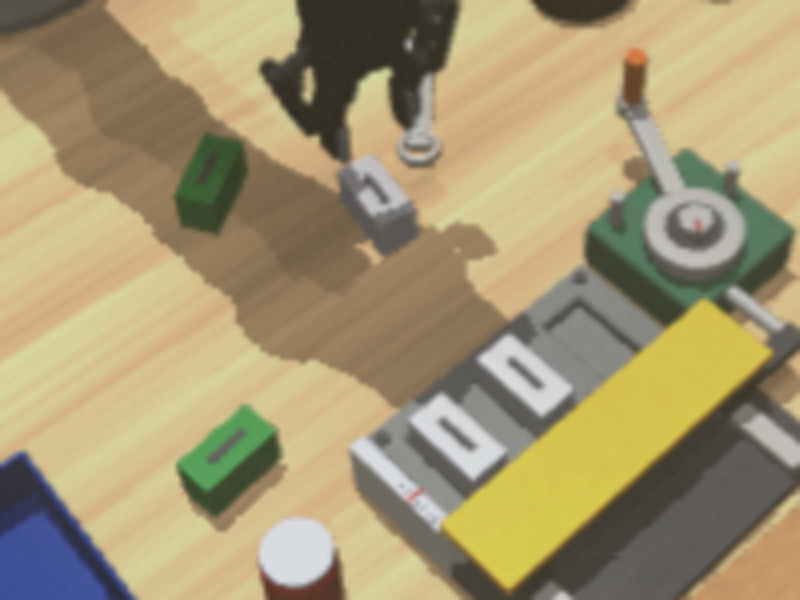

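```bash
python3 -m crank '[{"fingers":44,"tx":0,"ty":-1,"tz":25,"yaw":0},{"fingers":44,"tx":0,"ty":-2,"tz":50,"yaw":0},{"fingers":44,"tx":0,"ty":-3,"tz":68,"yaw":0},{"fingers":44,"tx":0,"ty":-3,"tz":75,"yaw":0},{"fingers":44,"tx":0,"ty":-3,"tz":75,"yaw":0},{"fingers":25,"tx":0,"ty":-3,"tz":75,"yaw":0},{"fingers":25,"tx":0,"ty":-3,"tz":75,"yaw":0},{"fingers":25,"tx":0,"ty":-3,"tz":75,"yaw":0},{"fingers":25,"tx":0,"ty":-3,"tz":75,"yaw":0},{"fingers":25,"tx":0,"ty":-3,"tz":75,"yaw":0}]'; python3 go.py 439 55.8 16 1.46; python3 -m crank '[{"fingers":25,"tx":0,"ty":0,"tz":-15,"yaw":0},{"fingers":25,"tx":0,"ty":0,"tz":-40,"yaw":0},{"fingers":25,"tx":0,"ty":0,"tz":-65,"yaw":0},{"fingers":25,"tx":0,"ty":0,"tz":-80,"yaw":0},{"fingers":25,"tx":0,"ty":0,"tz":-84,"yaw":0},{"fingers":25,"tx":0,"ty":0,"tz":-84,"yaw":0}]';  python3 go.py 624 92 100 1.626
```

```text
time: 18.1
tool_pos: [439.9, 55.9, 16.0]
orientation: [0.745, 0.667, 0.008, 0.011]
ft_force: [-0.6, -0.2, 1.2]
gripper_width: 28.6
t 18.1 at [439.9  55.9  16. ] ang 1.46 tilt [ 0.0272 -0.0054] F [-0.6 -0.2  1.2] w 28.6 j7 1.45
tx -0.2 ty -0.9 tz -0.1 yaw 0.000 dist 1
time: 18.6
tool_pos: [438.3, 56.8, 100.9]
orientation: [0.745, 0.667, 0.01, 0.011]
ft_force: [0.1, 0.3, -1.4]
gripper_width: 28.9
t 18.6 at [438.3  56.8 100.9] ang 1.461 tilt [ 0.0298 -0.0041] F [ 0.1  0.3 -1.4] w 28.9 j7 1.35
tx 55.3 ty 180.6 tz 6.3 yaw -0.165 dist 189
```

```bash
python3 -m crank '[{"fingers":25,"tx":5,"ty":18,"tz":2,"yaw":-0.03},{"fingers":25,"tx":15,"ty":50,"tz":4,"yaw":-0.08},{"fingers":25,"tx":25,"ty":82,"tz":6,"yaw":-0.14},{"fingers":25,"tx":35,"ty":115,"tz":6,"yaw":-0.165},{"fingers":25,"tx":45,"ty":146,"tz":6,"yaw":-0.165},{"fingers":25,"tx":52,"ty":168,"tz":6,"yaw":-0.165},{"fingers":25,"tx":55,"ty":178,"tz":6,"yaw":-0.165},{"fingers":25,"tx":55,"ty":181,"tz":6,"yaw":-0.165},{"fingers":25,"tx":55,"ty":181,"tz":6,"yaw":-0.165},{"fingers":25,"tx":55,"ty":181,"tz":6,"yaw":-0.165}]';python3 go.py 624.2 92 50 1.626
```

```text
time: 19.43
tool_pos: [622.7, 91.0, 98.9]
orientation: [0.687, 0.726, 0.007, 0.011]
ft_force: [0.4, 0.1, -2.4]
gripper_width: 28.7
t 19.43 at [622.7  91.   98.9] ang 1.625 tilt [ 0.0268 -0.0048] F [ 0.4  0.1 -2.4] w 28.7 j7 1.56
tx 1.2 ty 0.3 tz 48.9 yaw -0.001 dist 49
```

```bash
python3 -m crank '[{"fingers":25,"tx":1,"ty":0.5,"tz":20,"yaw":0},{"fingers":25,"tx":1,"ty":0.5,"tz":40,"yaw":0},{"fingers":25,"tx":1,"ty":0.5,"tz":47,"yaw":0},{"fingers":25,"tx":1,"ty":0.5,"tz":47,"yaw":0},{"fingers":25,"tx":1,"ty":0.5,"tz":47,"yaw":0}]';python3 go.py 624.2 92 28 1.626
```

```text
time: 19.85
tool_pos: [623.7, 91.5, 51.9]
orientation: [0.688, 0.726, 0.007, 0.011]
ft_force: [-0.1, 0.2, -2.0]
gripper_width: 29.0
t 19.85 at [623.7  91.5  51.9] ang 1.625 tilt [ 0.0257 -0.005 ] F [-0.1  0.2 -2. ] w 29.0 j7 1.58
tx 0.6 ty -0.0 tz 23.9 yaw -0.001 dist 24
```

```bash
python3 -m crank '[{"fingers":25,"tx":0.6,"ty":0.1,"tz":7,"yaw":0},{"fingers":25,"tx":0.6,"ty":0.1,"tz":12,"yaw":0},{"fingers":25,"tx":0.6,"ty":0.1,"tz":16,"yaw":0},{"fingers":25,"tx":0.6,"ty":0,"tz":20,"yaw":0},{"fingers":25,"tx":0.6,"ty":0,"tz":22.5,"yaw":0},{"fingers":25,"tx":0.6,"ty":0,"tz":24,"yaw":0},{"fingers":25,"tx":0.6,"ty":0,"tz":24,"yaw":0}]';python3 go.py 624.2 92 28 1.626
```

```text
time: 20.43
tool_pos: [624.8, 92.1, 28.1]
orientation: [0.688, 0.726, 0.007, 0.011]
ft_force: [2.1, -0.5, -0.0]
gripper_width: 28.9
t 20.43 at [624.8  92.1  28.1] ang 1.625 tilt [ 0.0266 -0.0048] F [ 2.1 -0.5 -0. ] w 28.9 j7 1.59
tx -0.0 ty -0.6 tz 0.1 yaw -0.001 dist 1
```

```bash
python3 -m crank '[{"fingers":25,"tx":0,"ty":0,"tz":0,"yaw":0},{"fingers":34,"tx":0,"ty":0,"tz":0,"yaw":0},{"fingers":42,"tx":0,"ty":0,"tz":0,"yaw":0},{"fingers":42,"tx":0,"ty":0,"tz":0,"yaw":0},{"fingers":42,"tx":0,"ty":0,"tz":-20,"yaw":0},{"fingers":42,"tx":0,"ty":0,"tz":-50,"yaw":0},{"fingers":42,"tx":0,"ty":0,"tz":-85,"yaw":0},{"fingers":42,"tx":0,"ty":0,"tz":-115,"yaw":0},{"fingers":42,"tx":0,"ty":0,"tz":-125,"yaw":0},{"fingers":42,"tx":0,"ty":0,"tz":-125,"yaw":0}]';python3 go.py 511 232 150 1.164
```

```text
time: 21.27
tool_pos: [623.4, 92.9, 156.4]
orientation: [0.688, 0.726, 0.01, 0.013]
ft_force: [0.4, -0.3, 0.3]
gripper_width: 42.1
t 21.27 at [623.4  92.9 156.4] ang 1.625 tilt [ 0.0323 -0.0031] F [ 0.4 -0.3  0.3] w 42.1 j7 1.54
tx 145.0 ty -104.8 tz 2.4 yaw 0.461 dist 179
```

```bash
python3 -m crank '[{"fingers":30,"tx":15,"ty":-10,"tz":0,"yaw":0.05},{"fingers":30,"tx":40,"ty":-30,"tz":0,"yaw":0.15},{"fingers":30,"tx":70,"ty":-51,"tz":0,"yaw":0.27},{"fingers":30,"tx":100,"ty":-73,"tz":0,"yaw":0.38},{"fingers":30,"tx":125,"ty":-90,"tz":0,"yaw":0.46},{"fingers":30,"tx":140,"ty":-102,"tz":0,"yaw":0.46},{"fingers":30,"tx":145,"ty":-105,"tz":0,"yaw":0.46},{"fingers":30,"tx":145,"ty":-105,"tz":0,"yaw":0.46},{"fingers":30,"tx":145,"ty":-105,"tz":0,"yaw":0.46}]';python3 go.py 510 232 110 1.164
python3 - <<'E'
from seg import *
p,d,i=grab("scene")
print(segs('s',p,i,48,(580,680,-90,130),white))
print('knob',segs('s',p,i,104,(460,640,130,300),orange,minA=20))
cv2.imwrite('pics/v7.png',cv2.resize(p[120:270,190:340],None,fx=4,fy=4,interpolation=cv2.INTER_CUBIC))
p,d,i=grab("top")
print(segs('t',p,i,48,(580,680,-90,130),white))
print('yellow',segs('t',p,i,60.5,(600,760,-150,220),yellow))
W=cloud(d,i)
for c in ((630.4,-32),(627,30),(623.6,92)):
    m=(abs(W[...,0]-c[0])<22)&(abs(W[...,1]-c[1])<10)&(W[...,2]>30); print('z',np.median(W[m][:,2]).round(1),m.sum())
cv2.imwrite('pics/v8.png',cv2.resize(p[120:220,190:320],None,fx=5,fy=5,interpolation=cv2.INTER_CUBIC))
E
```

```text
time: 22.02
tool_pos: [510.9, 231.1, 151.7]
orientation: [0.835, 0.55, 0.012, 0.011]
ft_force: [0.9, 0.0, 0.9]
gripper_width: 30.2
t 22.02 at [510.9 231.1 151.7] ang 1.165 tilt [ 0.0318 -0.0044] F [0.9 0.  0.9] w 30.2 j7 0.81
tx 0.1 ty -2.5 tz 41.6 yaw 0.001 dist 42
[(622.1, 90.8, np.float32(0.071), np.float32(62.3), np.float32(32.0)), (626.8, -22.0, np.float32(-1.541), np.float32(152.5), np.float32(82.0))]
knob [(509.9, 230.9, np.float32(-0.927), np.float32(15.1), np.float32(12.6))]
[(622.3, 91.3, np.float32(0.039), np.float32(60.4), np.float32(29.1)), (625.5, 28.4, np.float32(0.053), np.float32(60.6), np.float32(30.2)), (631.4, -32.8, np.float32(0.045), np.float32(60.6), np.float32(30.0)), (633.3, -81.8, np.float32(0.053), np.float32(83.7), np.float32(13.4))]
yellow [(698.3, 34.7, np.float32(-1.516), np.float32(236.8), np.float32(61.8))]
z 46.9 82
z 46.4 83
z 46.5 82
```

View pics/v7.png

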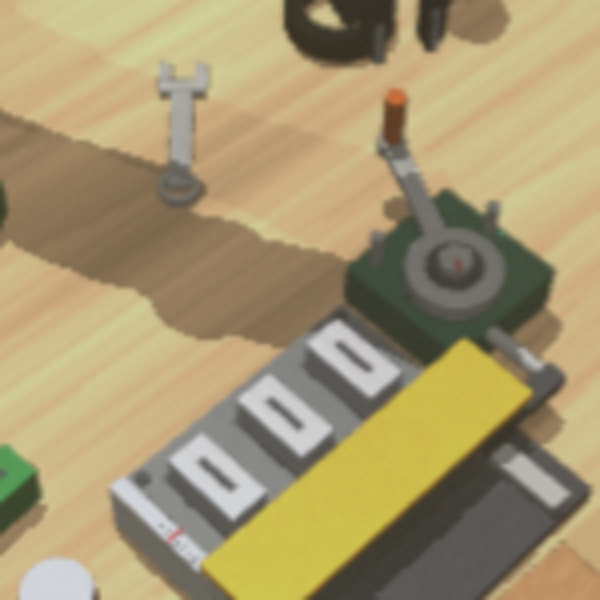

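View pics/v8.png

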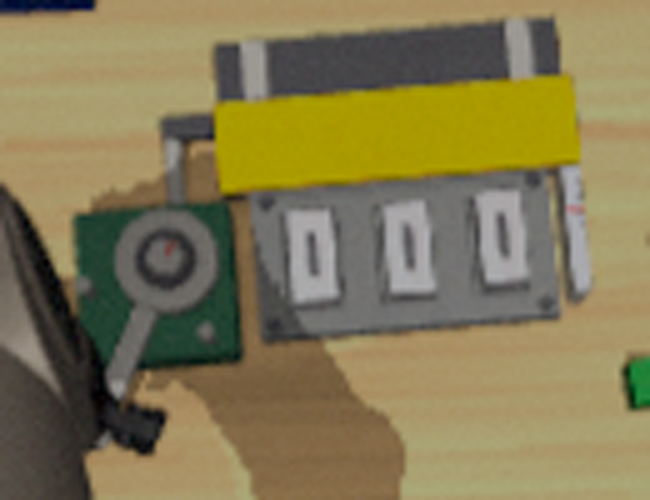

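All three plain blocks are flat in the pockets, at (315,250), (408,245) and (500,232) in the top crop, and the keeper is still open. Next is the knob at (395,110) in the scene crop.

```bash
python3 -m crank '[{"fingers":32,"tx":0.2,"ty":-2.5,"tz":20,"yaw":0},{"fingers":32,"tx":0.2,"ty":-2.5,"tz":40,"yaw":0},{"fingers":32,"tx":0.2,"ty":-3,"tz":60,"yaw":0},{"fingers":32,"tx":0.2,"ty":-3,"tz":75,"yaw":0},{"fingers":32,"tx":0.2,"ty":-3,"tz":84,"yaw":0},{"fingers":32,"tx":0.2,"ty":-3,"tz":84,"yaw":0},{"fingers":32,"tx":0.2,"ty":-3,"tz":84,"yaw":0}]';python3 go.py 510 232 67 1.164;  python3 - <<'E'
from seg import *
p,d,i=grab("scene")
cv2.imwrite('pics/v9.png',cv2.resize(p[90:240,220:370],None,fx=4,fy=4,interpolation=cv2.INTER_CUBIC))
E
```

```text
time: 22.7
tool_pos: [512.5, 230.2, 68.1]
orientation: [0.836, 0.548, 0.012, 0.011]
ft_force: [0.7, -0.5, 0.0]
gripper_width: 31.9
t 22.7 at [512.5 230.2  68.1] ang 1.161 tilt [ 0.0325 -0.0049] F [ 0.7 -0.5  0. ] w 31.9 j7 0.87
tx 0.7 ty -3.0 tz 1.0 yaw -0.003 dist 3
```

View pics/v9.png

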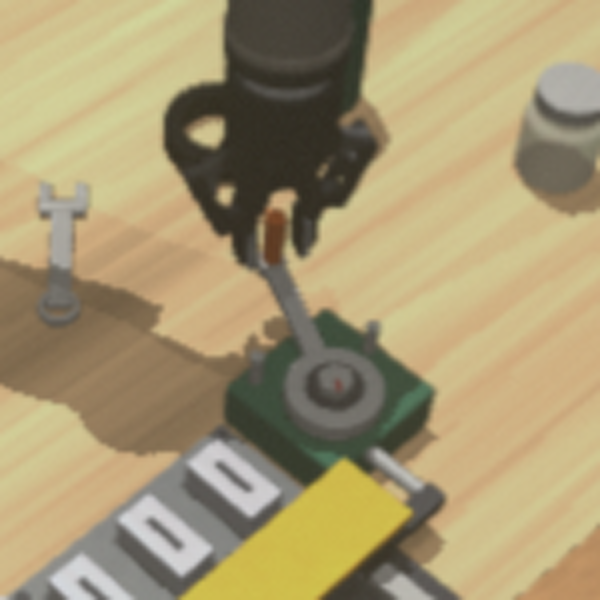

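```bash
cat > arc.py <<'E'
import sys
from h import *
from scipy.spatial.transform import Rotation as Ro
# arc.py z r h1 h2 ... : knob-cage rows for handle angles
piv=np.array([618.,184.9]); t0=3.371
s=monitor.state(); P=s['tool_pos']; R=Ro.from_quat(s['orientation']).as_matrix(); a=np.arctan2(R[1,0],R[0,0])
z=float(sys.argv[1]); r=float(sys.argv[2])
v=P[:2]-piv; th=np.arctan2(v[1],v[0])%(2*np.pi)
print('t %.2f h_tcp %.3f r %.1f z %.1f yawh %.3f F %s w %.1f j7 %.2f tilt %s'%(s['time'],t0-th,np.hypot(*v),P[2],t0-((a+np.pi/2)%(2*np.pi)),s['ft_force'].round(1),s['gripper_width'],s['joints'][6],R[:2,2].round(3)))
for h in sys.argv[3:]:
    h=float(h); th=t0-h
    t=np.array([*(piv+r*np.array([np.cos(th),np.sin(th)])),z])
    d=R.T@(t-P); dy=-(th-np.pi/2-a); dy=(dy+np.pi/2)%np.pi-np.pi/2
    print('h%.2f tx %.1f ty %.1f tz %.1f yaw %.2f'%(h,*d,dy))
E
python3 -m crank '[{"fingers":19,"tx":0.3,"ty":-2,"tz":1,"yaw":0},{"fingers":19,"tx":0.3,"ty":-2,"tz":1,"yaw":0},{"fingers":19,"tx":0.3,"ty":-2,"tz":1,"yaw":0},{"fingers":19,"tx":0.3,"ty":-2,"tz":1,"yaw":0}]'; python3 arc.py 67 119 0.55 0.45 0.35 0.25 0.15 0.07 0.02 -0.02
```

```text
time: 23.08
tool_pos: [511.3, 232.0, 68.1]
orientation: [0.836, 0.549, 0.013, 0.011]
ft_force: [-0.2, -0.5, 0.1]
gripper_width: 18.6
t 23.08 h_tcp 0.645 r 116.7 z 68.1 yawh 0.639 F [-0.2 -0.5  0.1] w 18.6 j7 0.87 tilt [ 0.034 -0.003]
h0.55 tx -11.3 ty -1.9 tz 1.0 yaw -0.09
h0.45 tx -23.1 ty -0.3 tz 0.9 yaw -0.19
h0.35 tx -34.6 ty 2.5 tz 0.9 yaw -0.29
h0.25 tx -45.8 ty 6.5 tz 0.9 yaw -0.39
h0.15 tx -56.6 ty 11.6 tz 0.9 yaw -0.49
h0.07 tx -64.8 ty 16.4 tz 1.0 yaw -0.57
h0.02 tx -69.7 ty 19.7 tz 1.1 yaw -0.62
h-0.02 tx -73.6 ty 22.5 tz 1.1 yaw -0.66
```

```bash
python3 -m crank '[{"fingers":19,"tx":-11,"ty":-2,"tz":1,"yaw":-0.09},{"fingers":19,"tx":-23,"ty":0,"tz":1,"yaw":-0.19},{"fingers":19,"tx":-34.5,"ty":2.5,"tz":1,"yaw":-0.29},{"fingers":19,"tx":-46,"ty":6.5,"tz":1,"yaw":-0.39},{"fingers":19,"tx":-56.5,"ty":11.5,"tz":1,"yaw":-0.49},{"fingers":19,"tx":-65,"ty":16.5,"tz":1,"yaw":-0.57},{"fingers":19,"tx":-69.7,"ty":19.7,"tz":1,"yaw":-0.62},{"fingers":19,"tx":-72.5,"ty":21.5,"tz":1,"yaw":-0.65},{"fingers":19,"tx":-72.5,"ty":21.5,"tz":1,"yaw":-0.65},{"fingers":19,"tx":-72.5,"ty":21.5,"tz":1,"yaw":-0.65}]'; python3 arc.py 67 119 0.1 0.22 0.34 0.46 0.58 0.70 0.82 0.94 1.06 1.15
```

```text
time: 23.92
tool_pos: [502.3, 157.4, 67.4]
orientation: [0.617, 0.787, 0.01, 0.014]
ft_force: [0.5, 1.8, 0.3]
gripper_width: 19.0
t 23.92 h_tcp -0.004 r 118.9 z 67.4 yawh -0.011 F [0.5 1.8 0.3] w 19.0 j7 1.50 tilt [ 0.035 -0.003]
h0.10 tx 12.3 ty 0.6 tz 0.3 yaw 0.11
h0.22 tx 26.4 ty 3.1 tz 0.2 yaw 0.23
h0.34 tx 40.1 ty 7.2 tz 0.2 yaw 0.35
h0.46 tx 53.1 ty 12.9 tz 0.3 yaw 0.47
h0.58 tx 65.4 ty 20.1 tz 0.4 yaw 0.59
h0.70 tx 76.8 ty 28.7 tz 0.5 yaw 0.71
h0.82 tx 87.0 ty 38.7 tz 0.7 yaw 0.83
h0.94 tx 96.0 ty 49.8 tz 1.0 yaw 0.95
h1.06 tx 103.6 ty 61.9 tz 1.3 yaw 1.07
h1.15 tx 108.3 ty 71.5 tz 1.6 yaw 1.16
```

```bash
python3 -m crank '[{"fingers":19,"tx":12,"ty":0.6,"tz":0.3,"yaw":0.11},{"fingers":19,"tx":26.4,"ty":3,"tz":0.2,"yaw":0.23},{"fingers":19,"tx":40,"ty":7.2,"tz":0.2,"yaw":0.35},{"fingers":19,"tx":53,"ty":13,"tz":0.3,"yaw":0.47},{"fingers":19,"tx":65.4,"ty":20,"tz":0.4,"yaw":0.59},{"fingers":19,"tx":76.8,"ty":28.7,"tz":0.5,"yaw":0.71},{"fingers":19,"tx":87,"ty":38.7,"tz":0.7,"yaw":0.83},{"fingers":19,"tx":96,"ty":49.8,"tz":1,"yaw":0.95},{"fingers":19,"tx":103.6,"ty":62,"tz":1.3,"yaw":1.07},{"fingers":19,"tx":108.3,"ty":71.5,"tz":1.6,"yaw":1.16}]'; python3 arc.py 67 119 1.2 1.24 1.26 1.28 1.3
```

```text
time: 24.75
tool_pos: [545.2, 280.3, 66.8]
orientation: [0.948, 0.317, 0.015, 0.007]
ft_force: [-2.7, -1.6, 2.6]
gripper_width: 18.8
t 24.75 h_tcp 1.149 r 120.0 z 66.8 yawh 1.154 F [-2.7 -1.6  2.6] w 18.8 j7 0.42 tilt [ 0.033 -0.004]
h1.20 tx 6.1 ty 1.1 tz -0.1 yaw 0.05
h1.24 tx 10.8 ty 1.4 tz 0.1 yaw 0.09
h1.26 tx 13.2 ty 1.7 tz 0.1 yaw 0.11
h1.28 tx 15.6 ty 1.9 tz 0.2 yaw 0.13
h1.30 tx 17.9 ty 2.3 tz 0.2 yaw 0.15
```

```bash
python3 -m crank '[{"fingers":19,"tx":6.1,"ty":1,"tz":0,"yaw":0.05},{"fingers":19,"tx":12,"ty":1.5,"tz":0,"yaw":0.1},{"fingers":19,"tx":15,"ty":1.9,"tz":0,"yaw":0.12},{"fingers":19,"tx":15,"ty":1.9,"tz":0,"yaw":0.12},{"fingers":19,"tx":15,"ty":1.9,"tz":0,"yaw":0.12}]'; python3 arc.py 67 119 1.1 0.98 0.86 0.74 0.62 0.5 0.38 0.26 0.14 0.04
python3 - <<'E'
from seg import *
p,d,i=grab("top")
print('yellow',segs('t',p,i,60.5,(600,760,-150,220),yellow))
cv2.imwrite('pics/v10.png',cv2.resize(p[120:220,170:320],None,fx=5,fy=5,interpolation=cv2.INTER_CUBIC))
E
```

```text
time: 25.17
tool_pos: [557.7, 287.7, 66.8]
orientation: [0.965, 0.261, 0.015, 0.006]
ft_force: [-1.7, 0.6, -0.3]
gripper_width: 19.0
t 25.17 h_tcp 1.270 r 119.2 z 66.8 yawh 1.272 F [-1.7  0.6 -0.3] w 19.0 j7 0.32 tilt [ 0.032 -0.004]
h1.10 tx -20.1 ty 1.9 tz -0.6 yaw -0.17
h0.98 tx -33.9 ty 5.2 tz -0.9 yaw -0.29
h0.86 tx -47.3 ty 10.2 tz -1.2 yaw -0.41
h0.74 tx -60.0 ty 16.7 tz -1.3 yaw -0.53
h0.62 tx -71.9 ty 24.6 tz -1.5 yaw -0.65
h0.50 tx -82.7 ty 34.0 tz -1.6 yaw -0.77
h0.38 tx -92.3 ty 44.5 tz -1.6 yaw -0.89
h0.26 tx -100.5 ty 56.2 tz -1.6 yaw -1.01
h0.14 tx -107.4 ty 68.7 tz -1.5 yaw -1.13
h0.04 tx -111.9 ty 79.7 tz -1.4 yaw -1.23
yellow [(694.5, 34.3, np.float32(-1.514), np.float32(236.2), np.float32(62.6))]
```

View pics/v10.png

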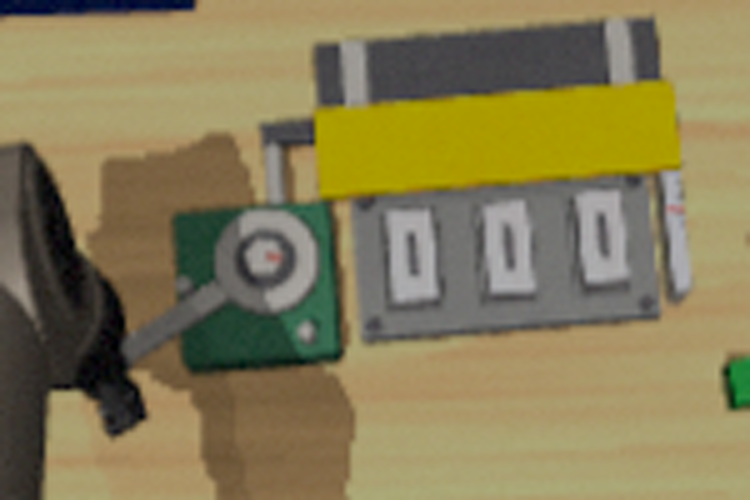

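```bash
python3 -m crank '[{"fingers":19,"tx":-20,"ty":2,"tz":-0.6,"yaw":-0.17},{"fingers":19,"tx":-34,"ty":5.2,"tz":-0.9,"yaw":-0.29},{"fingers":19,"tx":-47.3,"ty":10.2,"tz":-1.2,"yaw":-0.41},{"fingers":19,"tx":-60,"ty":16.7,"tz":-1.3,"yaw":-0.53},{"fingers":19,"tx":-72,"ty":24.6,"tz":-1.5,"yaw":-0.65},{"fingers":19,"tx":-82.7,"ty":34,"tz":-1.6,"yaw":-0.77},{"fingers":19,"tx":-92.3,"ty":44.5,"tz":-1.6,"yaw":-0.89},{"fingers":19,"tx":-100.5,"ty":56.2,"tz":-1.6,"yaw":-1.01},{"fingers":19,"tx":-107.4,"ty":68.7,"tz":-1.5,"yaw":-1.13},{"fingers":19,"tx":-112,"ty":79.7,"tz":-1.4,"yaw":-1.23}]'; python3 arc.py 67 119 0.02 -0.01 -0.03
```

```text
time: 26.05
tool_pos: [502.0, 161.5, 67.9]
orientation: [0.636, 0.772, 0.01, 0.014]
ft_force: [0.2, -0.1, -0.1]
gripper_width: 18.7
t 26.05 h_tcp 0.031 r 118.3 z 67.9 yawh 0.037 F [ 0.2 -0.1 -0.1] w 18.7 j7 1.46 tilt [ 0.035 -0.003]
h0.02 tx -1.3 ty -0.7 tz 0.9 yaw -0.02
h-0.01 tx -4.8 ty -0.6 tz 0.9 yaw -0.05
h-0.03 tx -7.2 ty -0.5 tz 0.9 yaw -0.07
```

```bash
python3 -m crank '[{"fingers":19,"tx":-4,"ty":-0.6,"tz":0.9,"yaw":-0.05},{"fingers":19,"tx":-6.5,"ty":-0.5,"tz":0.9,"yaw":-0.06},{"fingers":19,"tx":-6.5,"ty":-0.5,"tz":0.9,"yaw":-0.06}]'; python3 arc.py 67 119.5 0.1 0.22 0.34 0.46 0.58 0.70 0.82 0.94 1.06 1.18
```

```text
time: 26.3
tool_pos: [503.3, 157.4, 67.9]
orientation: [0.611, 0.791, 0.012, 0.014]
ft_force: [-3.0, 5.8, 2.2]
gripper_width: 19.1
t 26.30 h_tcp -0.006 r 118.0 z 67.9 yawh -0.026 F [-3.   5.8  2.2] w 19.1 j7 1.52 tilt [0.037 0.001]
h0.10 tx 12.7 ty -0.6 tz 0.7 yaw 0.13
h0.22 tx 26.8 ty 2.0 tz 0.7 yaw 0.25
h0.34 tx 40.4 ty 6.3 tz 0.8 yaw 0.37
h0.46 tx 53.5 ty 12.3 tz 0.9 yaw 0.49
h0.58 tx 65.7 ty 19.7 tz 1.0 yaw 0.61
h0.70 tx 77.0 ty 28.5 tz 1.3 yaw 0.73
h0.82 tx 87.1 ty 38.7 tz 1.5 yaw 0.85
h0.94 tx 96.0 ty 49.9 tz 1.9 yaw 0.97
h1.06 tx 103.4 ty 62.2 tz 2.3 yaw 1.09
h1.18 tx 109.3 ty 75.2 tz 2.7 yaw 1.21
```

```bash
python3 -m crank '[{"fingers":19,"tx":12.7,"ty":-0.6,"tz":0.7,"yaw":0.13},{"fingers":19,"tx":26.8,"ty":2,"tz":0.7,"yaw":0.25},{"fingers":19,"tx":40.4,"ty":6.3,"tz":0.8,"yaw":0.37},{"fingers":19,"tx":53.5,"ty":12.3,"tz":0.9,"yaw":0.49},{"fingers":19,"tx":65.7,"ty":19.7,"tz":1,"yaw":0.61},{"fingers":19,"tx":77,"ty":28.5,"tz":1.3,"yaw":0.73},{"fingers":19,"tx":87,"ty":38.7,"tz":1.5,"yaw":0.85},{"fingers":19,"tx":96,"ty":50,"tz":1.9,"yaw":0.97},{"fingers":19,"tx":103.4,"ty":62.2,"tz":2.3,"yaw":1.09},{"fingers":19,"tx":109.3,"ty":75.2,"tz":2.7,"yaw":1.21}]'; python3 arc.py 67 119.5 1.23 1.27 1.28 1.1 0.98 0.86 0.74 0.62 0.5 0.38 0.26
```

```text
time: 27.13
tool_pos: [548.3, 282.0, 67.2]
orientation: [0.954, 0.301, 0.017, 0.005]
ft_force: [-2.8, -1.9, 1.7]
gripper_width: 19.1
t 27.13 h_tcp 1.177 r 119.6 z 67.2 yawh 1.189 F [-2.8 -1.9  1.7] w 19.1 j7 0.39 tilt [0.036 0.001]
h1.23 tx 6.3 ty 0.2 tz 0.4 yaw 0.04
h1.27 tx 11.0 ty 0.4 tz 0.6 yaw 0.08
h1.28 tx 12.2 ty 0.5 tz 0.6 yaw 0.09
h1.10 tx -9.2 ty 0.5 tz -0.0 yaw -0.09
h0.98 tx -23.4 ty 2.7 tz -0.4 yaw -0.21
h0.86 tx -37.2 ty 6.5 tz -0.8 yaw -0.33
h0.74 tx -50.5 ty 11.9 tz -1.0 yaw -0.45
h0.62 tx -63.0 ty 18.9 tz -1.3 yaw -0.57
h0.50 tx -74.6 ty 27.4 tz -1.5 yaw -0.69
h0.38 tx -85.1 ty 37.1 tz -1.6 yaw -0.81
h0.26 tx -94.3 ty 48.1 tz -1.6 yaw -0.93
```

```bash
python3 -m crank '[{"fingers":19,"tx":6.3,"ty":0.2,"tz":0.4,"yaw":0.04},{"fingers":19,"tx":11.5,"ty":0.4,"tz":0.6,"yaw":0.08},{"fingers":19,"tx":11.5,"ty":0.4,"tz":0.6,"yaw":0.08},{"fingers":19,"tx":-9,"ty":0.5,"tz":0,"yaw":-0.05},{"fingers":19,"tx":-23.4,"ty":2.7,"tz":-0.4,"yaw":-0.17},{"fingers":19,"tx":-37.2,"ty":6.5,"tz":-0.8,"yaw":-0.3},{"fingers":19,"tx":-50.5,"ty":12,"tz":-1,"yaw":-0.42},{"fingers":19,"tx":-63,"ty":19,"tz":-1.3,"yaw":-0.55},{"fingers":19,"tx":-74.6,"ty":27.4,"tz":-1.5,"yaw":-0.67},{"fingers":19,"tx":-85,"ty":37.1,"tz":-1.6,"yaw":-0.79}]'; python3 arc.py 67 119.5 0.3 0.18 0.06 -0.01 0.1 0.22 0.34 0.46 0.58 0.70; python3 m.py | grep -E 'top|yellow'
```

```text
time: 27.97
tool_pos: [500.5, 202.8, 67.9]
orientation: [0.762, 0.648, 0.016, 0.012]
ft_force: [1.3, 0.7, 0.1]
gripper_width: 19.1
t 27.97 h_tcp 0.381 r 118.8 z 67.9 yawh 0.391 F [1.3 0.7 0.1] w 19.1 j7 1.11 tilt [0.04  0.003]
h0.30 tx -9.7 ty -0.2 tz 0.8 yaw -0.09
h0.18 tx -23.8 ty 1.9 tz 0.8 yaw -0.21
h0.06 tx -37.6 ty 5.8 tz 0.8 yaw -0.33
h-0.01 tx -45.5 ty 8.8 tz 0.8 yaw -0.40
h0.10 tx -33.1 ty 4.3 tz 0.8 yaw -0.29
h0.22 tx -19.1 ty 1.0 tz 0.8 yaw -0.17
h0.34 tx -4.9 ty -0.5 tz 0.8 yaw -0.05
h0.46 tx 9.4 ty -0.4 tz 1.0 yaw 0.07
h0.58 tx 23.6 ty 1.4 tz 1.2 yaw 0.19
h0.70 tx 37.5 ty 5.0 tz 1.4 yaw 0.31
top
 yellow [(690.3, 34.3, np.float32(-1.517), np.float32(236.7), np.float32(62.2))]
 yellow []
```

```bash
python3 arc.py 67 119.5 0.3; python3 -m crank '[{"fingers":19,"tx":-10,"ty":-0.2,"tz":0.8,"yaw":-0.09},{"fingers":19,"tx":-24,"ty":1.9,"tz":0.8,"yaw":-0.21},{"fingers":19,"tx":-38,"ty":5.8,"tz":0.8,"yaw":-0.33},{"fingers":19,"tx":-46,"ty":8.8,"tz":0.8,"yaw":-0.4},{"fingers":19,"tx":-46,"ty":8.8,"tz":0.8,"yaw":-0.4},{"fingers":19,"tx":-33,"ty":4.3,"tz":0.8,"yaw":-0.29},{"fingers":19,"tx":-19,"ty":1,"tz":0.8,"yaw":-0.17},{"fingers":19,"tx":-5,"ty":-0.5,"tz":0.8,"yaw":-0.05},{"fingers":19,"tx":9.4,"ty":-0.4,"tz":1,"yaw":0.07},{"fingers":19,"tx":23.6,"ty":1.4,"tz":1.2,"yaw":0.19}]';python3 arc.py 67 119.5 0.7 0.82 0.94 1.06 1.18 1.27 1.1 0.98 0.86
```

```text
t 28.07 h_tcp 0.357 r 118.7 z 67.7 yawh 0.400 F [-0.2 -3.3  0.1] w 19.0 j7 1.10 tilt [0.038 0.001]
h0.30 tx -6.8 ty -0.4 tz 0.7 yaw -0.10
time: 28.9
tool_pos: [505.0, 223.2, 66.7]
orientation: [0.825, 0.565, 0.015, 0.01]
ft_force: [-2.8, -2.8, 1.5]
gripper_width: 18.6
t 28.90 h_tcp 0.557 r 119.3 z 66.7 yawh 0.600 F [-2.8 -2.8  1.5] w 18.6 j7 0.91 tilt [ 0.036 -0.   ]
h0.70 tx 17.1 ty 0.3 tz -0.1 yaw 0.10
h0.82 tx 31.3 ty 2.6 tz 0.2 yaw 0.22
h0.94 tx 45.0 ty 6.5 tz 0.5 yaw 0.34
h1.06 tx 58.2 ty 12.1 tz 0.9 yaw 0.46
h1.18 tx 70.7 ty 19.2 tz 1.3 yaw 0.58
h1.27 tx 79.4 ty 25.5 tz 1.6 yaw 0.67
h1.10 tx 62.5 ty 14.3 tz 1.0 yaw 0.50
h0.98 tx 49.5 ty 8.2 tz 0.6 yaw 0.38
h0.86 tx 35.9 ty 3.7 tz 0.3 yaw 0.26
```

```bash
python3 -m crank '[{"fingers":19,"tx":17,"ty":0.3,"tz":0,"yaw":0.1},{"fingers":19,"tx":31.3,"ty":2.6,"tz":0.2,"yaw":0.22},{"fingers":19,"tx":45,"ty":6.5,"tz":0.5,"yaw":0.34},{"fingers":19,"tx":58.2,"ty":12.1,"tz":0.9,"yaw":0.46},{"fingers":19,"tx":70.7,"ty":19.2,"tz":1.3,"yaw":0.58},{"fingers":19,"tx":79.6,"ty":25.5,"tz":1.6,"yaw":0.67},{"fingers":19,"tx":79.6,"ty":25.5,"tz":1.6,"yaw":0.67},{"fingers":19,"tx":79.6,"ty":25.5,"tz":1.6,"yaw":0.67},{"fingers":19,"tx":62.5,"ty":14.3,"tz":1,"yaw":0.5},{"fingers":19,"tx":49.5,"ty":8.2,"tz":0.6,"yaw":0.38}]'; python3 arc.py 67 119.5 0.86 0.74 0.62 0.5 0.38 0.26 0.14 0.04 -0.02
```

```text
time: 29.73
tool_pos: [530.7, 267.7, 67.2]
orientation: [0.923, 0.383, 0.018, 0.007]
ft_force: [0.8, -0.1, 0.2]
gripper_width: 18.9
t 29.73 h_tcp 0.988 r 120.3 z 67.2 yawh 1.013 F [ 0.8 -0.1  0.2] w 18.9 j7 0.54 tilt [0.039 0.001]
h0.86 tx -15.2 ty 2.1 tz -0.2 yaw -0.15
h0.74 tx -29.2 ty 5.2 tz -0.5 yaw -0.27
h0.62 tx -42.8 ty 9.9 tz -0.8 yaw -0.39
h0.50 tx -55.6 ty 16.1 tz -1.0 yaw -0.51
h0.38 tx -67.7 ty 23.9 tz -1.1 yaw -0.63
h0.26 tx -78.7 ty 33.1 tz -1.1 yaw -0.75
h0.14 tx -88.6 ty 43.5 tz -1.1 yaw -0.87
h0.04 tx -95.8 ty 53.0 tz -1.1 yaw -0.97
h-0.02 tx -99.6 ty 59.0 tz -1.0 yaw -1.03
```

```bash
python3 -m crank '[{"fingers":19,"tx":-15,"ty":2,"tz":-0.2,"yaw":-0.15},{"fingers":19,"tx":-29,"ty":5.2,"tz":-0.5,"yaw":-0.27},{"fingers":19,"tx":-43,"ty":10,"tz":-0.8,"yaw":-0.39},{"fingers":19,"tx":-55.6,"ty":16,"tz":-1,"yaw":-0.51},{"fingers":19,"tx":-67.7,"ty":24,"tz":-1,"yaw":-0.63},{"fingers":19,"tx":-78.7,"ty":33,"tz":-1,"yaw":-0.75},{"fingers":19,"tx":-88.6,"ty":43.5,"tz":-1,"yaw":-0.87},{"fingers":19,"tx":-95.8,"ty":53,"tz":-1,"yaw":-0.97},{"fingers":19,"tx":-99.6,"ty":59,"tz":-1,"yaw":-1.03},{"fingers":19,"tx":-99.6,"ty":59,"tz":-1,"yaw":-1.03}]'; python3 arc.py 67 119.5 0.1 0.22 0.34 0.46 0.58 0.70 0.82 0.94 1.06 1.18; python3 m.py | grep -E 'top|yellow'
```

```text
time: 30.57
tool_pos: [502.5, 157.3, 67.6]
orientation: [0.614, 0.789, 0.014, 0.015]
ft_force: [-1.8, 4.6, 2.1]
gripper_width: 19.5
t 30.57 h_tcp -0.005 r 118.8 z 67.6 yawh -0.020 F [-1.8  4.6  2.1] w 19.5 j7 1.52 tilt [0.041 0.005]
h0.10 tx 12.5 ty 0.1 tz 0.6 yaw 0.12
h0.22 tx 26.6 ty 2.7 tz 0.6 yaw 0.24
h0.34 tx 40.3 ty 6.9 tz 0.7 yaw 0.36
h0.46 tx 53.4 ty 12.7 tz 0.9 yaw 0.48
h0.58 tx 65.7 ty 20.1 tz 1.1 yaw 0.60
h0.70 tx 77.0 ty 28.9 tz 1.4 yaw 0.72
h0.82 tx 87.2 ty 38.9 tz 1.8 yaw 0.84
h0.94 tx 96.1 ty 50.2 tz 2.2 yaw 0.96
h1.06 tx 103.6 ty 62.4 tz 2.6 yaw 1.08
h1.18 tx 109.6 ty 75.4 tz 3.1 yaw 1.20
top
 yellow [(686.1, 34.1, np.float32(-1.517), np.float32(236.9), np.float32(61.8))]
 yellow []
```

Three working strokes are done, and the keeper moves about 4.2 mm per stroke. Starting stroke 4.

```bash
python3 -m crank '[{"fingers":19,"tx":12.5,"ty":0,"tz":0.6,"yaw":0.12},{"fingers":19,"tx":26.6,"ty":2.7,"tz":0.6,"yaw":0.24},{"fingers":19,"tx":40.3,"ty":7,"tz":0.7,"yaw":0.36},{"fingers":19,"tx":53.4,"ty":12.7,"tz":0.9,"yaw":0.48},{"fingers":19,"tx":65.7,"ty":20,"tz":1.1,"yaw":0.6},{"fingers":19,"tx":77,"ty":29,"tz":1.4,"yaw":0.72},{"fingers":19,"tx":87.2,"ty":39,"tz":1.8,"yaw":0.84},{"fingers":19,"tx":96,"ty":50.2,"tz":2.2,"yaw":0.96},{"fingers":19,"tx":103.6,"ty":62.4,"tz":2.6,"yaw":1.08},{"fingers":19,"tx":109.6,"ty":75.4,"tz":3,"yaw":1.2}]'; python3 arc.py 67 119.5 1.23 1.27 1.1 0.98 0.86 0.74 0.62 0.5 0.38 0.26
```

```text
time: 31.5
tool_pos: [548.4, 282.5, 67.1]
orientation: [0.953, 0.301, 0.02, 0.004]
ft_force: [-3.1, -2.7, 0.0]
gripper_width: 18.9
t 31.50 h_tcp 1.180 r 119.9 z 67.1 yawh 1.188 F [-3.1 -2.7  0. ] w 18.9 j7 0.40 tilt [0.04  0.004]
h1.23 tx 5.9 ty 0.5 tz 0.3 yaw 0.04
h1.27 tx 10.7 ty 0.8 tz 0.5 yaw 0.08
h1.10 tx -9.6 ty 0.8 tz -0.2 yaw -0.09
h0.98 tx -23.8 ty 3.0 tz -0.7 yaw -0.21
h0.86 tx -37.6 ty 6.8 tz -1.1 yaw -0.33
h0.74 tx -50.8 ty 12.2 tz -1.4 yaw -0.45
h0.62 tx -63.3 ty 19.2 tz -1.7 yaw -0.57
h0.50 tx -74.9 ty 27.6 tz -2.0 yaw -0.69
h0.38 tx -85.4 ty 37.4 tz -2.1 yaw -0.81
h0.26 tx -94.7 ty 48.3 tz -2.2 yaw -0.93
```

```bash
python3 -m crank '[{"fingers":19,"tx":6,"ty":0.5,"tz":0.3,"yaw":0.04},{"fingers":19,"tx":11.3,"ty":0.8,"tz":0.5,"yaw":0.08},{"fingers":19,"tx":11.3,"ty":0.8,"tz":0.5,"yaw":0.08},{"fingers":19,"tx":-9.6,"ty":0.8,"tz":-0.2,"yaw":-0.05},{"fingers":19,"tx":-23.8,"ty":3,"tz":-0.7,"yaw":-0.17},{"fingers":19,"tx":-37.6,"ty":6.8,"tz":-1.1,"yaw":-0.3},{"fingers":19,"tx":-50.8,"ty":12.2,"tz":-1.4,"yaw":-0.42},{"fingers":19,"tx":-63.3,"ty":19.2,"tz":-1.7,"yaw":-0.55},{"fingers":19,"tx":-75,"ty":27.6,"tz":-2,"yaw":-0.67},{"fingers":19,"tx":-85.4,"ty":37.4,"tz":-2.1,"yaw":-0.8}]'; python3 arc.py 67 119.5 0.26 0.14 0.04 -0.02 0.1 0.22 0.34 0.46 0.58 0.70 0.82
```

```text
time: 32.33
tool_pos: [500.3, 203.3, 67.7]
orientation: [0.76, 0.65, 0.018, 0.012]
ft_force: [1.2, 1.3, 0.7]
gripper_width: 19.2
t 32.33 h_tcp 0.384 r 119.1 z 67.7 yawh 0.385 F [1.2 1.3 0.7] w 19.2 j7 1.11 tilt [0.043 0.006]
h0.26 tx -14.8 ty 0.6 tz 0.6 yaw -0.13
h0.14 tx -28.9 ty 3.2 tz 0.5 yaw -0.25
h0.04 tx -40.3 ty 6.7 tz 0.5 yaw -0.35
h-0.02 tx -47.0 ty 9.3 tz 0.5 yaw -0.41
h0.10 tx -33.5 ty 4.5 tz 0.5 yaw -0.29
h0.22 tx -19.5 ty 1.2 tz 0.5 yaw -0.17
h0.34 tx -5.3 ty -0.3 tz 0.7 yaw -0.05
h0.46 tx 9.0 ty -0.1 tz 0.8 yaw 0.07
h0.58 tx 23.2 ty 1.9 tz 1.1 yaw 0.19
h0.70 tx 37.1 ty 5.5 tz 1.4 yaw 0.31
h0.82 tx 50.4 ty 10.7 tz 1.8 yaw 0.43
```

```bash
python3 -m crank '[{"fingers":19,"tx":-14.8,"ty":0.6,"tz":0.6,"yaw":-0.13},{"fingers":19,"tx":-29,"ty":3.2,"tz":0.5,"yaw":-0.25},{"fingers":19,"tx":-40.3,"ty":6.7,"tz":0.5,"yaw":-0.35},{"fingers":19,"tx":-47,"ty":9.3,"tz":0.5,"yaw":-0.41},{"fingers":19,"tx":-47,"ty":9.3,"tz":0.5,"yaw":-0.41},{"fingers":19,"tx":-33.5,"ty":4.5,"tz":0.5,"yaw":-0.29},{"fingers":19,"tx":-19.5,"ty":1.2,"tz":0.5,"yaw":-0.17},{"fingers":19,"tx":-5.3,"ty":-0.3,"tz":0.7,"yaw":-0.05},{"fingers":19,"tx":9,"ty":0,"tz":0.8,"yaw":0.07},{"fingers":19,"tx":23.2,"ty":1.9,"tz":1.1,"yaw":0.19}]';python3 arc.py 67 119.5 0.7 0.82 0.94 1.06 1.18 1.27 1.1 0.98 0.86
```

```text
time: 33.17
tool_pos: [505.8, 225.3, 67.5]
orientation: [0.82, 0.572, 0.02, 0.01]
ft_force: [-1.3, -3.1, 1.9]
gripper_width: 18.8
t 33.17 h_tcp 0.575 r 119.3 z 67.5 yawh 0.581 F [-1.3 -3.1  1.9] w 18.8 j7 0.93 tilt [0.044 0.006]
h0.70 tx 14.9 ty 0.6 tz 0.8 yaw 0.12
h0.82 tx 29.0 ty 3.1 tz 1.2 yaw 0.24
h0.94 tx 42.7 ty 7.3 tz 1.6 yaw 0.36
h1.06 tx 55.8 ty 13.1 tz 2.1 yaw 0.48
h1.18 tx 68.1 ty 20.5 tz 2.6 yaw 0.60
h1.27 tx 76.7 ty 26.9 tz 3.1 yaw 0.69
h1.10 tx 60.0 ty 15.4 tz 2.3 yaw 0.52
h0.98 tx 47.1 ty 9.1 tz 1.8 yaw 0.40
h0.86 tx 33.6 ty 4.3 tz 1.3 yaw 0.28
```

```bash
python3 -m crank '[{"fingers":19,"tx":15,"ty":0.6,"tz":0.8,"yaw":0.12},{"fingers":19,"tx":29,"ty":3.1,"tz":1.2,"yaw":0.24},{"fingers":19,"tx":42.7,"ty":7.3,"tz":1.6,"yaw":0.36},{"fingers":19,"tx":55.8,"ty":13.1,"tz":2.1,"yaw":0.48},{"fingers":19,"tx":68,"ty":20.5,"tz":2.6,"yaw":0.6},{"fingers":19,"tx":77.2,"ty":27,"tz":3,"yaw":0.69},{"fingers":19,"tx":77.2,"ty":27,"tz":3,"yaw":0.69},{"fingers":19,"tx":77.2,"ty":27,"tz":3,"yaw":0.69},{"fingers":19,"tx":60,"ty":15.4,"tz":2.3,"yaw":0.54},{"fingers":19,"tx":47,"ty":9,"tz":1.8,"yaw":0.42}]'; python3 arc.py 67 119.5 0.86 0.74 0.62 0.5 0.38 0.26 0.14 0.04 -0.02;python3 m.py | grep -E 'top|yellow'
```

```text
time: 34.0
tool_pos: [530.7, 266.8, 67.3]
orientation: [0.923, 0.384, 0.023, 0.006]
ft_force: [2.3, 0.7, -0.8]
gripper_width: 18.9
t 34.00 h_tcp 0.983 r 119.7 z 67.3 yawh 1.012 F [ 2.3  0.7 -0.8] w 18.9 j7 0.55 tilt [0.047 0.007]
h0.86 tx -14.6 ty 1.6 tz -0.2 yaw -0.15
h0.74 tx -28.6 ty 4.6 tz -0.7 yaw -0.27
h0.62 tx -42.2 ty 9.3 tz -1.0 yaw -0.39
h0.50 tx -55.0 ty 15.5 tz -1.4 yaw -0.51
h0.38 tx -67.1 ty 23.3 tz -1.6 yaw -0.63
h0.26 tx -78.1 ty 32.5 tz -1.8 yaw -0.75
h0.14 tx -88.0 ty 42.9 tz -1.8 yaw -0.87
h0.04 tx -95.2 ty 52.4 tz -1.8 yaw -0.97
h-0.02 tx -99.0 ty 58.4 tz -1.8 yaw -1.03
top
 yellow [(677.7, 33.3, np.float32(-1.517), np.float32(236.2), np.float32(62.5))]
 yellow []
```

```bash
python3 arc.py 67 119.5 0.86; python3 -m crank '[{"fingers":19,"tx":-14,"ty":1.6,"tz":-0.2,"yaw":-0.13},{"fingers":19,"tx":-28,"ty":4.6,"tz":-0.7,"yaw":-0.25},{"fingers":19,"tx":-42,"ty":9.3,"tz":-1,"yaw":-0.37},{"fingers":19,"tx":-55,"ty":15.5,"tz":-1.4,"yaw":-0.49},{"fingers":19,"tx":-67,"ty":23.3,"tz":-1.6,"yaw":-0.61},{"fingers":19,"tx":-78,"ty":32.5,"tz":-1.8,"yaw":-0.74},{"fingers":19,"tx":-88,"ty":43,"tz":-1.8,"yaw":-0.86},{"fingers":19,"tx":-95,"ty":52.4,"tz":-1.8,"yaw":-0.96},{"fingers":19,"tx":-99,"ty":58.4,"tz":-1.8,"yaw":-1},{"fingers":19,"tx":-99,"ty":58.4,"tz":-1.8,"yaw":-1}]'; python3 arc.py 67 119.5 -0.02 0.1 0.22 0.34 0.46 0.58 0.70 0.82 0.94 1.06 1.18
```

```text
t 34.10 h_tcp 0.959 r 119.0 z 67.3 yawh 1.020 F [-1.3 -1.4 -0.5] w 18.6 j7 0.54 tilt [0.043 0.006]
h0.86 tx -11.8 ty 0.8 tz -0.1 yaw -0.16
time: 34.93
tool_pos: [500.8, 156.9, 67.9]
orientation: [0.629, 0.777, 0.019, 0.014]
ft_force: [-3.1, 8.8, 1.5]
gripper_width: 19.2
t 34.93 h_tcp -0.005 r 120.5 z 67.9 yawh 0.019 F [-3.1  8.8  1.5] w 19.2 j7 1.49 tilt [0.045 0.012]
h-0.02 tx -1.8 ty 1.0 tz 1.0 yaw -0.04
h0.10 tx 12.5 ty 1.3 tz 1.0 yaw 0.08
h0.22 tx 26.7 ty 3.3 tz 1.1 yaw 0.20
h0.34 tx 40.6 ty 7.0 tz 1.3 yaw 0.32
h0.46 tx 53.9 ty 12.3 tz 1.6 yaw 0.44
h0.58 tx 66.4 ty 19.2 tz 2.0 yaw 0.56
h0.70 tx 78.1 ty 27.5 tz 2.4 yaw 0.68
h0.82 tx 88.7 ty 37.2 tz 2.8 yaw 0.80
h0.94 tx 98.0 ty 48.0 tz 3.4 yaw 0.92
h1.06 tx 106.0 ty 59.9 tz 3.9 yaw 1.04
h1.18 tx 112.5 ty 72.7 tz 4.5 yaw 1.16
```

Stroke 6.

```bash
python3 -m crank '[{"fingers":19,"tx":12.5,"ty":1,"tz":1,"yaw":0.08},{"fingers":19,"tx":26.7,"ty":3.3,"tz":1.1,"yaw":0.2},{"fingers":19,"tx":40.6,"ty":7,"tz":1.3,"yaw":0.32},{"fingers":19,"tx":54,"ty":12.3,"tz":1.6,"yaw":0.44},{"fingers":19,"tx":66.4,"ty":19.2,"tz":2,"yaw":0.56},{"fingers":19,"tx":78,"ty":27.5,"tz":2.4,"yaw":0.68},{"fingers":19,"tx":88.7,"ty":37.2,"tz":2.8,"yaw":0.8},{"fingers":19,"tx":98,"ty":48,"tz":3.4,"yaw":0.92},{"fingers":19,"tx":106,"ty":60,"tz":3.9,"yaw":1.04},{"fingers":19,"tx":112.5,"ty":72.7,"tz":4.5,"yaw":1.16}]'; python3 arc.py 67 119.5 1.23 1.27 1.1 0.98 0.86 0.74 0.62 0.5 0.38 0.26
```

```text
time: 35.77
tool_pos: [548.8, 283.0, 67.2]
orientation: [0.953, 0.301, 0.023, 0.001]
ft_force: [-3.0, -1.9, 1.5]
gripper_width: 18.9
t 35.77 h_tcp 1.186 r 120.0 z 67.2 yawh 1.188 F [-3.  -1.9  1.5] w 18.9 j7 0.41 tilt [0.045 0.012]
h1.23 tx 5.3 ty 0.6 tz 0.4 yaw 0.04
h1.27 tx 10.0 ty 0.9 tz 0.7 yaw 0.08
h1.10 tx -10.2 ty 1.0 tz -0.2 yaw -0.09
h0.98 tx -24.4 ty 3.1 tz -0.8 yaw -0.21
h0.86 tx -38.2 ty 6.9 tz -1.3 yaw -0.33
h0.74 tx -51.5 ty 12.3 tz -1.8 yaw -0.45
h0.62 tx -64.0 ty 19.3 tz -2.3 yaw -0.57
h0.50 tx -75.6 ty 27.7 tz -2.6 yaw -0.69
h0.38 tx -86.1 ty 37.5 tz -2.9 yaw -0.81
h0.26 tx -95.3 ty 48.4 tz -3.2 yaw -0.93
```

```bash
python3 -m crank '[{"fingers":19,"tx":5.3,"ty":0.6,"tz":0.4,"yaw":0.04},{"fingers":19,"tx":10.5,"ty":0.9,"tz":0.6,"yaw":0.08},{"fingers":19,"tx":10.5,"ty":0.9,"tz":0.6,"yaw":0.08},{"fingers":19,"tx":-10,"ty":1,"tz":-0.2,"yaw":-0.05},{"fingers":19,"tx":-24.4,"ty":3.1,"tz":-0.8,"yaw":-0.17},{"fingers":19,"tx":-38.2,"ty":7,"tz":-1.3,"yaw":-0.3},{"fingers":19,"tx":-51.5,"ty":12.3,"tz":-1.8,"yaw":-0.42},{"fingers":19,"tx":-64,"ty":19.3,"tz":-2.3,"yaw":-0.55},{"fingers":19,"tx":-75.6,"ty":27.7,"tz":-2.6,"yaw":-0.67},{"fingers":19,"tx":-86,"ty":37.5,"tz":-2.9,"yaw":-0.8}]'; python3 arc.py 67 119.5 0.26 0.14 0.04 -0.01 0.1 0.22 0.34 0.46 0.58 0.70 0.82
```

```text
time: 36.6
tool_pos: [500.8, 203.6, 67.7]
orientation: [0.761, 0.649, 0.023, 0.01]
ft_force: [-0.0, -0.2, 0.6]
gripper_width: 18.9
t 36.60 h_tcp 0.388 r 118.7 z 67.7 yawh 0.387 F [-0.  -0.2  0.6] w 18.9 j7 1.12 tilt [0.048 0.014]
h0.26 tx -15.3 ty 0.2 tz 0.4 yaw -0.13
h0.14 tx -29.3 ty 2.8 tz 0.2 yaw -0.25
h0.04 tx -40.7 ty 6.3 tz 0.1 yaw -0.35
h-0.01 tx -46.3 ty 8.5 tz 0.1 yaw -0.40
h0.10 tx -33.9 ty 4.1 tz 0.2 yaw -0.29
h0.22 tx -20.0 ty 0.9 tz 0.3 yaw -0.17
h0.34 tx -5.7 ty -0.7 tz 0.6 yaw -0.05
h0.46 tx 8.6 ty -0.5 tz 0.9 yaw 0.07
h0.58 tx 22.8 ty 1.4 tz 1.3 yaw 0.19
h0.70 tx 36.7 ty 4.9 tz 1.7 yaw 0.31
h0.82 tx 50.0 ty 10.1 tz 2.2 yaw 0.43
```

```bash
python3 -m crank '[{"fingers":19,"tx":-15.3,"ty":0.3,"tz":0.4,"yaw":-0.13},{"fingers":19,"tx":-29.3,"ty":2.8,"tz":0.2,"yaw":-0.25},{"fingers":19,"tx":-40.7,"ty":6.3,"tz":0.1,"yaw":-0.35},{"fingers":19,"tx":-46.8,"ty":8.5,"tz":0.1,"yaw":-0.4},{"fingers":19,"tx":-46.8,"ty":8.5,"tz":0.1,"yaw":-0.4},{"fingers":19,"tx":-34,"ty":4.1,"tz":0.2,"yaw":-0.29},{"fingers":19,"tx":-20,"ty":0.9,"tz":0.3,"yaw":-0.17},{"fingers":19,"tx":-5.7,"ty":-0.5,"tz":0.6,"yaw":-0.05},{"fingers":19,"tx":8.6,"ty":-0.3,"tz":0.9,"yaw":0.07},{"fingers":19,"tx":22.8,"ty":1.5,"tz":1.3,"yaw":0.19}]';python3 arc.py 67 119.5 0.7 0.82 0.94 1.06 1.18 1.27 1.1 0.98 0.86
```

```text
time: 37.43
tool_pos: [506.5, 225.8, 67.4]
orientation: [0.821, 0.57, 0.024, 0.008]
ft_force: [-1.1, -2.2, 1.5]
gripper_width: 18.9
t 37.43 h_tcp 0.581 r 118.8 z 67.4 yawh 0.586 F [-1.1 -2.2  1.5] w 18.9 j7 0.93 tilt [0.049 0.014]
h0.70 tx 14.2 ty 0.0 tz 0.8 yaw 0.11
h0.82 tx 28.3 ty 2.5 tz 1.4 yaw 0.23
h0.94 tx 42.0 ty 6.6 tz 2.0 yaw 0.35
h1.06 tx 55.2 ty 12.4 tz 2.6 yaw 0.47
h1.18 tx 67.5 ty 19.6 tz 3.3 yaw 0.59
h1.27 tx 76.1 ty 26.0 tz 3.8 yaw 0.68
h1.10 tx 59.4 ty 14.6 tz 2.8 yaw 0.51
h0.98 tx 46.5 ty 8.4 tz 2.2 yaw 0.39
h0.86 tx 33.0 ty 3.7 tz 1.6 yaw 0.27
```

```bash
python3 -m crank '[{"fingers":19,"tx":14.2,"ty":0.2,"tz":0.8,"yaw":0.11},{"fingers":19,"tx":28.3,"ty":2.5,"tz":1.4,"yaw":0.23},{"fingers":19,"tx":42,"ty":6.6,"tz":2,"yaw":0.35},{"fingers":19,"tx":55.2,"ty":12.4,"tz":2.6,"yaw":0.47},{"fingers":19,"tx":67.5,"ty":19.6,"tz":3.3,"yaw":0.59},{"fingers":19,"tx":76.6,"ty":26.2,"tz":3.8,"yaw":0.68},{"fingers":19,"tx":76.6,"ty":26.2,"tz":3.8,"yaw":0.68},{"fingers":19,"tx":76.6,"ty":26.2,"tz":3.8,"yaw":0.68},{"fingers":19,"tx":59.4,"ty":14.6,"tz":2.8,"yaw":0.53},{"fingers":19,"tx":46.5,"ty":8.4,"tz":2.2,"yaw":0.41}]'; python3 m.py | grep -E 'top|yellow'; python3 arc.py 67 119.5 0.86 0.74 0.62 0.5 0.38 0.26 0.14 0.04 -0.01;python3 - <<'E'
from seg import *
p,d,i=grab("scene")
cv2.imwrite('pics/v11.png',cv2.resize(p[170:300,200:350],None,fx=5,fy=4.5,interpolation=cv2.INTER_CUBIC))
E
```

```text
time: 38.27
tool_pos: [531.2, 267.4, 67.3]
orientation: [0.923, 0.385, 0.027, 0.003]
ft_force: [0.4, -0.1, -1.6]
gripper_width: 19.1
top
 yellow [(669.1, 33.1, np.float32(-1.514), np.float32(236.2), np.float32(62.5))]
 yellow []
t 38.37 h_tcp 0.966 r 119.0 z 67.3 yawh 1.017 F [-1.8 -0.6 -0.6] w 18.9 j7 0.55 tilt [0.048 0.015]
h0.86 tx -12.6 ty 0.8 tz -0.3 yaw -0.16
h0.74 tx -26.5 ty 3.9 tz -0.8 yaw -0.28
h0.62 tx -40.1 ty 8.7 tz -1.3 yaw -0.40
h0.50 tx -52.9 ty 15.0 tz -1.7 yaw -0.52
h0.38 tx -64.9 ty 22.8 tz -2.1 yaw -0.64
h0.26 tx -75.9 ty 32.0 tz -2.3 yaw -0.76
h0.14 tx -85.7 ty 42.5 tz -2.5 yaw -0.88
h0.04 tx -92.8 ty 52.1 tz -2.6 yaw -0.98
h-0.01 tx -96.1 ty 57.1 tz -2.6 yaw -1.03
```

View pics/v11.png

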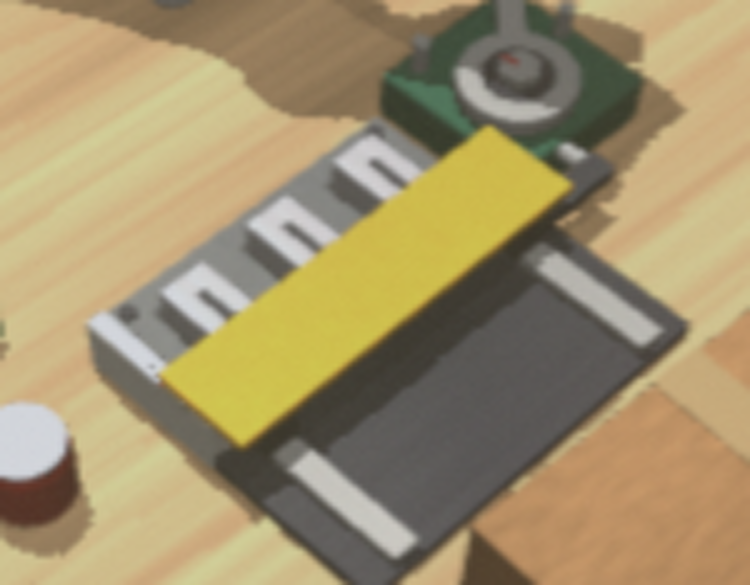

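The keeper hides the red line in this view; by measurement it is about 1 mm past. For margin I'll add a part stroke. First I'll check the red line position numerically while returning the handle.

```bash
python3 - <<'E'
from seg import *
for n in('top','scene'):
    z=np.load(f'{n}0.npz'); i=cams.camera_info(n)
    o=ortho(z['p'],None,590,680,-105,-55,49,i,4).astype(int)
    r=o[...,2]-(o[...,0]+o[...,1])/2
    o2=np.where(r>r[:,:].max()*0.6); 
    x=680-o2[0]/4; y=-55-o2[1]/4
    k=abs(x-np.median(x))<6
    print(n,r.max(),x[k].mean().round(1),y[k].mean().round(1),k.sum(),len(k))
E
python3 -m crank '[{"fingers":19,"tx":-12.6,"ty":0.8,"tz":-0.3,"yaw":-0.14},{"fingers":19,"tx":-26.5,"ty":4,"tz":-0.8,"yaw":-0.26},{"fingers":19,"tx":-40,"ty":8.7,"tz":-1.3,"yaw":-0.38},{"fingers":19,"tx":-53,"ty":15,"tz":-1.7,"yaw":-0.5},{"fingers":19,"tx":-65,"ty":22.8,"tz":-2.1,"yaw":-0.62},{"fingers":19,"tx":-76,"ty":32,"tz":-2.3,"yaw":-0.74},{"fingers":19,"tx":-85.7,"ty":42.5,"tz":-2.5,"yaw":-0.86},{"fingers":19,"tx":-92.8,"ty":52.1,"tz":-2.6,"yaw":-0.96},{"fingers":19,"tx":-96.5,"ty":57.1,"tz":-2.6,"yaw":-1},{"fingers":19,"tx":-96.5,"ty":57.1,"tz":-2.6,"yaw":-1}]'; python3 arc.py 67 119.5 0.1 0.22 0.34 0.46 0.58 0.70 0.82
```

```text
top 92.0 678.5 -67.3 1402 1402
scene 71.5 610.3 -102.5 764 9428
time: 39.25
tool_pos: [503.6, 158.2, 67.5]
orientation: [0.631, 0.775, 0.023, 0.014]
ft_force: [-0.6, -0.4, -0.1]
gripper_width: 19.2
t 39.25 h_tcp -0.000 r 117.5 z 67.5 yawh 0.024 F [-0.6 -0.4 -0.1] w 19.2 j7 1.49 tilt [0.051 0.018]
h0.10 tx 11.9 ty -1.8 tz 0.5 yaw 0.08
h0.22 tx 26.1 ty 0.2 tz 0.7 yaw 0.20
h0.34 tx 40.0 ty 3.8 tz 1.0 yaw 0.32
h0.46 tx 53.3 ty 9.0 tz 1.3 yaw 0.44
h0.58 tx 65.9 ty 15.8 tz 1.8 yaw 0.56
h0.70 tx 77.6 ty 24.1 tz 2.3 yaw 0.68
h0.82 tx 88.2 ty 33.7 tz 2.9 yaw 0.80
```

```bash
python3 -m crank '[{"fingers":19,"tx":12,"ty":-1.5,"tz":0.5,"yaw":0.08},{"fingers":19,"tx":26,"ty":0.2,"tz":0.7,"yaw":0.2},{"fingers":19,"tx":40,"ty":3.8,"tz":1,"yaw":0.32},{"fingers":19,"tx":53.3,"ty":9,"tz":1.3,"yaw":0.44},{"fingers":19,"tx":66,"ty":15.8,"tz":1.8,"yaw":0.56},{"fingers":19,"tx":77.6,"ty":24,"tz":2.3,"yaw":0.68},{"fingers":19,"tx":88.2,"ty":33.7,"tz":2.9,"yaw":0.8},{"fingers":19,"tx":88.2,"ty":33.7,"tz":2.9,"yaw":0.8}]'; python3 m.py | grep -E 'top|yellow';python3 arc.py 67 119.5 0.70 0.58 0.46 0.34 0.22 0.1 0.03 -0.01 -0.02
```

```text
time: 39.92
tool_pos: [520.9, 254.9, 67.3]
orientation: [0.884, 0.466, 0.028, 0.004]
ft_force: [-1.3, -1.3, 0.7]
gripper_width: 19.3
top
 yellow [(666.3, 33.0, np.float32(-1.518), np.float32(236.2), np.float32(62.0))]
 yellow []
t 40.02 h_tcp 0.826 r 119.4 z 66.9 yawh 0.822 F [-0.6 -1.5 -0.4] w 18.6 j7 0.72 tilt [0.052 0.017]
h0.70 tx -15.0 ty 0.8 tz -0.7 yaw -0.12
h0.58 tx -29.1 ty 3.4 tz -1.2 yaw -0.24
h0.46 tx -42.8 ty 7.6 tz -1.7 yaw -0.36
h0.34 tx -55.9 ty 13.5 tz -2.0 yaw -0.48
h0.22 tx -68.1 ty 20.9 tz -2.3 yaw -0.60
h0.10 tx -79.4 ty 29.7 tz -2.5 yaw -0.72
h0.03 tx -85.5 ty 35.5 tz -2.6 yaw -0.79
h-0.01 tx -88.8 ty 39.0 tz -2.6 yaw -0.83
h-0.02 tx -89.6 ty 39.8 tz -2.6 yaw -0.84
```

```bash
python3 -m crank '[{"fingers":19,"tx":-15,"ty":0.8,"tz":-0.7,"yaw":-0.12},{"fingers":19,"tx":-29,"ty":3.4,"tz":-1.2,"yaw":-0.24},{"fingers":19,"tx":-42.8,"ty":7.6,"tz":-1.7,"yaw":-0.36},{"fingers":19,"tx":-56,"ty":13.5,"tz":-2,"yaw":-0.48},{"fingers":19,"tx":-68,"ty":21,"tz":-2.3,"yaw":-0.6},{"fingers":19,"tx":-79.4,"ty":29.7,"tz":-2.5,"yaw":-0.72},{"fingers":19,"tx":-85.5,"ty":35.5,"tz":-2.6,"yaw":-0.79},{"fingers":19,"tx":-89.3,"ty":39.5,"tz":-2.6,"yaw":-0.84},{"fingers":19,"tx":-89.3,"ty":39.5,"tz":-2.6,"yaw":-0.84},{"fingers":19,"tx":-89.3,"ty":39.5,"tz":-2.6,"yaw":-0.84}]'; python3 arc.py 67 119.5 0.0
```

```text
time: 40.85
tool_pos: [501.9, 157.5, 67.5]
orientation: [0.613, 0.789, 0.024, 0.014]
ft_force: [-2.2, 5.9, 1.0]
gripper_width: 19.0
t 40.85 h_tcp -0.003 r 119.3 z 67.5 yawh -0.021 F [-2.2  5.9  1. ] w 19.0 j7 1.53 tilt [0.052 0.021]
h0.00 tx 0.3 ty -0.2 tz 0.5 yaw 0.02
```

```bash
python3 -m crank '[{"fingers":36,"tx":1,"ty":0,"tz":0,"yaw":0},{"fingers":36,"tx":1,"ty":0,"tz":0,"yaw":0},{"fingers":36,"tx":1,"ty":0,"tz":0,"yaw":0}]'; python3 go.py 503 158.5 190 1.8; python3 arc.py 67 119.5
```

```text
time: 41.1
tool_pos: [501.8, 157.7, 67.7]
orientation: [0.613, 0.789, 0.024, 0.015]
ft_force: [-0.5, -0.5, -0.4]
gripper_width: 35.8
t 41.1 at [501.8 157.7  67.7] ang 1.821 tilt [0.0529 0.0207] F [-0.5 -0.5 -0.4] w 35.8 j7 1.53
tx 1.3 ty 8.2 tz -122.1 yaw 0.021 dist 122
t 41.10 h_tcp -0.000 r 119.3 z 67.7 yawh -0.021 F [-0.5 -0.5 -0.4] w 35.8 j7 1.53 tilt [0.053 0.021]
```

```bash
python3 -m crank '[{"fingers":36,"tx":0.2,"ty":1,"tz":-15,"yaw":0},{"fingers":36,"tx":0.4,"ty":2.5,"tz":-35,"yaw":0},{"fingers":36,"tx":0.6,"ty":4,"tz":-60,"yaw":0},{"fingers":36,"tx":1,"ty":6,"tz":-90,"yaw":0},{"fingers":36,"tx":1,"ty":8,"tz":-122,"yaw":0},{"fingers":36,"tx":1,"ty":8,"tz":-122,"yaw":0}]'; python3 go.py 370 250 220 1.8
```

```text
time: 41.6
tool_pos: [506.5, 158.6, 195.8]
orientation: [0.614, 0.789, 0.029, 0.017]
ft_force: [0.8, 0.8, 0.2]
gripper_width: 35.5
t 41.6 at [506.5 158.6 195.8] ang 1.82 tilt [0.0621 0.0247] F [0.8 0.8 0.2] w 35.5 j7 1.47
tx 122.4 ty -108.0 tz -30.4 yaw 0.020 dist 166
```

```bash
python3 -m crank '[{"fingers":36,"tx":15,"ty":-13,"tz":-10,"yaw":0},{"fingers":36,"tx":40,"ty":-36,"tz":-20,"yaw":0},{"fingers":36,"tx":70,"ty":-62,"tz":-30,"yaw":0},{"fingers":36,"tx":95,"ty":-84,"tz":-30,"yaw":0},{"fingers":36,"tx":115,"ty":-101,"tz":-30,"yaw":0},{"fingers":36,"tx":122,"ty":-108,"tz":-30,"yaw":0},{"fingers":36,"tx":122,"ty":-108,"tz":-30,"yaw":0},{"fingers":36,"tx":122,"ty":-108,"tz":-30,"yaw":0}]'; python3 m.py
python3 - <<'E'
from seg import *
p,d,i=grab("top"); q,d2,i2=grab("scene")
cv2.imwrite('pics/v12.png',cv2.resize(p[100:300,160:440],None,fx=2.8,fy=2.8,interpolation=cv2.INTER_CUBIC))
cv2.imwrite('pics/v13.png',cv2.resize(q[100:350,50:370],None,fx=2.4,fy=2.4,interpolation=cv2.INTER_CUBIC))
piv=np.array([618,184.9])
for k in ((p,i),(q,i2)):
    for x in segs('',k[0],k[1],104,(460,640,100,300),orange,minA=20):
        v=np.array(x[:2])-piv; print('knob',x[:2],'h',3.371-np.arctan2(v[1],v[0])%(2*np.pi),np.hypot(*v))
E
```

```text
time: 42.27
tool_pos: [370.3, 249.2, 219.6]
orientation: [0.613, 0.789, 0.029, 0.017]
ft_force: [-0.4, -0.7, 0.3]
gripper_width: 36.0
top
 blanks []
 done []
 yellow [(666.3, 32.9, np.float32(-1.515), np.float32(236.2), np.float32(62.0))]
 green gear [(596.7, 221.1, np.float32(0.068), np.float32(106.6), np.float32(60.6)), (599.4, 151.9, np.float32(0.127), np.float32(107.6), np.float32(31.4))]
 red []
 knob [(502.3, 158.5, np.float32(-1.071), np.float32(13.2), np.float32(9.2))]
 bin [(549.5, -349.3, np.float32(1.543), np.float32(206.8), np.float32(167.1)), (637.7, -373.6, np.float32(1.495), np.float32(205.2), np.float32(11.8))]
scene
 blanks [(417.2, 110.4, np.float32(-0.609), np.float32(36.0), np.float32(28.0))]
 done []
 yellow []
 green gear [(573.1, 223.6, np.float32(0.943), np.float32(50.5), np.float32(36.0)), (590.0, 149.8, np.float32(0.0), np.float32(60.3), np.float32(31.0)), (643.9, 223.9, np.float32(-0.901), np.float32(77.4), np.float32(37.9)), (655.2, 170.0, np.float32(1.115), np.float32(21.2), np.float32(17.1))]
 red []
 knob [(502.9, 157.8, np.float32(0.785), np.float32(11.1), np.float32(10.8))]
 bin [(543.4, -348.1, np.float32(1.545), np.float32(195.3), np.float32(172.2))]
knob (502.3, 159.1) h 0.010006403228995708 118.54168043350828
knob (503.0, 157.8) h -0.0020225666774931206 118.14994710113078
```

View pics/v12.png

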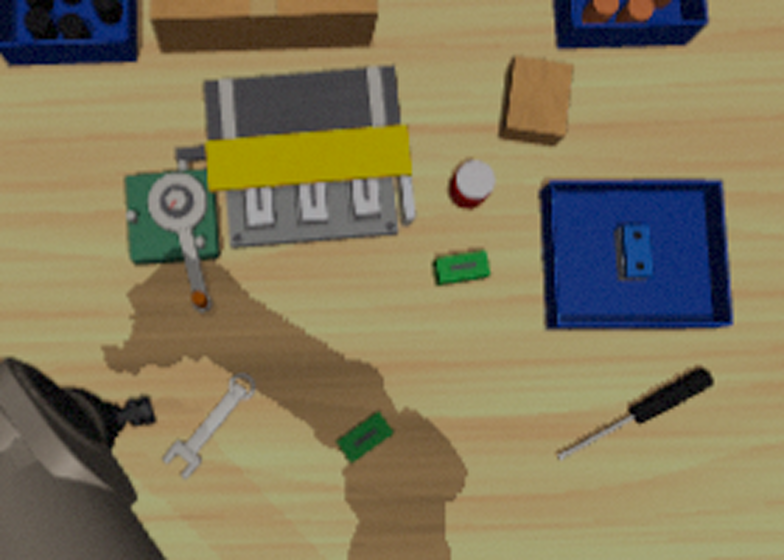

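View pics/v13.png

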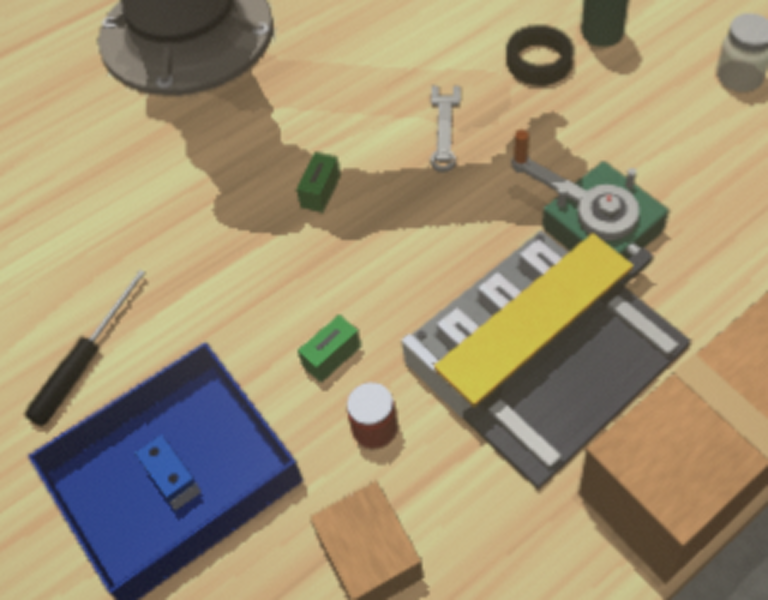

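The pictures agree. The finished block lies in the bin at (637,250) in the top crop, and three blanks are under the keeper. The handle is at its stop (0.00 to 0.01 rad), and by measurement the keeper is about 4 mm past the red line. The gripper touches nothing.

```bash
python3 -c "
from workcell import job_done,monitor
print(monitor.state()['ft_force'].round(1)); print(job_done())"
```

```text
[-0.1 -0.3 -0.9]
the job is handed in; nothing more can be done
None
```

The jig is changed over and the job is handed in, after about 42 s of the 210 s allowed; no verdict was reported.

- **Blocks:** I moved the one finished block from pocket 1 to the blue bin. The three plain blocks went into pockets 1, 2 and 3. Before clamping, all three were level, square to the jig, and at the same height as the originally seated block.
- **Clamp:** I worked the ratchet through seven full strokes and one part stroke. The keeper travel comes out at about 34 mm, from the bar's position relative to the jig, against 30 mm at the red line.
- **Handle:** It rests at its start stop; the cameras read 0.00 and 0.01 rad.
- **Last checks:** In the last pictures the block is in the bin, the three plain blocks are trapped, and the other bench items in view look undisturbed. The gripper is clear.

**Checks that failed or were weak:**
- My red-line colour detection picked up the table wood, so it gave nothing. The yellow-bar detection also found nothing in the scene camera, so the travel figure rests on the top camera and the known sizes. It is good to about 2 mm.
- The tool slowly picked up a tilt of about 0.06 rad over the moves, with no visible effect on the work.

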